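# Spin the washed shaker caps dry and park the basket at the spout

### The arm

A 6-joint arm with a two-finger parallel gripper is mounted at the origin on the work surface. World frame = base frame: x ahead of the robot, y to its left, z up, the work surface at z = 0. Lengths are in m, angles in rad, forces in N, time in s.
With the tool pointing down it reaches from about 0.275 to 0.85 m from the base axis. Payload 5.2 kg.
Tool frame: the origin (TCP) lies midway between the tips of the shut fingers; the grasp point (between the pads) lies 19 mm behind it (arm.pinch_z is the distance from the TCP to the grasp point, in m); y points along the fingers, x is the direction in which the jaws open and shut, and the axes are right-handed (so a half turn about y gives the same grasp; the last joint's range is limited). The gripper opens to 85 mm and grips with 20 to 120 N. Pads are 22 mm wide; open, the fingers measure 114 mm over their backs; the gripper's body (76 mm by 85 mm) begins 54 mm behind the grasp point. The pads swing forward as they close: fully open they stand 13 mm farther back than shut.
Start: joints at [-1.493, 0.259, 1.535, -0, 1.348, -0.203], TCP at [0.152, -0.528, 0.2] pointing down, gripper open.
Joint ranges: [-3.14, 3.14], [-0.91, 2.08], [0.19, 2.58], [-1.22, 4.36], [0.22, 2.71], [-3.12, 3.12]. Speed limits (rad/s): [2.57, 2.57, 3.14, 3.14, 3.14, 3.14].

### API

Orientations are given as a rotation vector (axis times angle).
In Python, from workcell import arm gives the robot as it stands.
- The arm moves only by the tool send_rows, never from a script. Its argument "series" is a list of rows, each an object of numbers: "x", "y", "z": the shift along the tool's x, y, z in m; "wx", "wy", "wz": the turn, a rotation vector about the tool's x, y, z in degrees; "jaw": the opening in per cent of the stroke, from 0 (shut) to 100 (fully open). In form: [{"x": .., "y": .., "z": .., "wx": .., "wy": .., "wz": .., "jaw": ..}, ...]. A call has 1 to 20 rows; each row is the pose to reach, as a shift and turn from the pose measured when the call began, along the tool's axes at that moment; what a row does not reach only later rows make up. A row lasts 1/10 s, in which the tool goes at most 50 mm and 8.59 degrees, less where a joint would pass 70% of its speed; a pose out of reach is approached as far as the arm can. A call with a gripper value outside its range is refused whole. The fingers move at their own pace and stop on an object; "newtons" is the grip in N (left out, the last holds). Time passes only in rows, so rows that repeat a pose let the fingers close. It gives the time, the measured TCP pose, the force and the opening at its end, in the units of the state.
- arm.get_state(): the state, without advancing time (a new reading comes with each control period).
- arm.snapshot(name): name is "side" or "top"; returns a dict with "frame" (480x640x3 uint8, red, green, blue), "fov_y" (degrees; the focal length in pixels is half the picture's height over the tangent of half this angle, whatever the lens; pixels are square), "cx", "cy" (the principal point, pixels), "R" (3x3) and "t" (3): a world point X has camera coordinates R X + t. Camera axes: x right, y down, z forward; pixel columns grow to the right and rows downward; lengths in m; the calibration is good to about 2 mm. A picture is of the moment at which its call begins. There is no depth.
- arm.sign_off(): hands the job in, once; it reports no verdict.
The state is a dict: "time_s": time; "q": joint angles; "dq": joint speeds; "tau": joint torques, N m; "position": TCP position; "tcp_rot": TCP orientation; "wrist_force": force on the tool from outside, world axes, zero at the start; "ft_torque": the same for the moment, N m; "finger_gap": finger opening in m.
Only numpy, scipy, OpenCV 4.12 (cv2) and the standard library are available. Lean on these libraries where they do the work, as an engineer would, in place of code of your own. Each camera call takes 0.05 s, during which the arm holds its last target.

### The job

The caps of the four spice shakers have been washed and lie in the salad spinner: pump its black knob until the basket turns at about 30 turns a minute, keep it between 24 and 36 turns a minute for six seconds without a break, and never let it go over 45. Then, while it is still turning, use the red brake button to stop the basket with its yellow ear at the yellow line on the spout, ready to be lifted out, and let go. Do not slam the spinner or shift anything else on the counter.

Things in the scene. Friction and masses are not known exactly. Their poses are not given: they have to be found in the camera images.
- spinner: Pump salad spinner, firm on its rubber foot (cannot slide or tip). Clear bowl 240 mm across; white-rimmed clear lid 256 mm across, top 152 mm above the counter; white pump housing 108 mm across, top at 174 mm, in its middle. Origin: on the counter, on the axis of basket and pump; z up. In its axes the brake lies at -x (88 mm out), the pouring spout at +y. Position and yaw vary.
- pump (a joint): Travel of the pump knob, m: 0 up, 0.034 down on a rubber buffer (3.5 N per mm further). Spring 4.5 N at the top, 7.6 N down; up again in 0.3 s when let go; a press at 0.1 m/s takes up to 6 N more. Pressing turns a drive at 90 rad per m of travel (0.1 m/s: 9 rad/s; up to 0.6 rad of play first) that drags the basket through a one-way slipping clutch; on the way up the basket just runs on.
- pump_top (a point): Centre of the flat top (54 mm across) of the black pump knob, on the spinner's axis, 240 mm above the counter when up, 206 when down. Press from above with closed fingers. While the pump's drive is faster than the basket, the basket gains about (drive speed - basket speed) / 0.9 per second, in rad/s; so quick presses add more, and slow ones nothing to a basket already faster.
- basket (a joint): Angle of the green basket, rad, counting on over the turns; 0, 2 pi, 4 pi ... = yellow ear at the yellow line. The pump turns it only in the growing sense, anticlockwise from above. Nominal 0.55 kg with the steel caps, 0.0055 kg m2 (varies by a third). Left alone at 3 rad/s it loses 0.25 to 0.5 rad/s each second, less when slower. 30 turns a minute = 3.14 rad/s; 24 = 2.51; 36 = 3.77; 45 = 4.71.
- basket_ear (a point): Middle of the yellow ear (30 x 30 mm) on the basket's green rim, 104 mm from the axis, 130 mm above the counter, seen through the clear lid. It goes round with the basket.
- spout_mark (a point): Point on the lid 104 mm from the axis, at the inner end of the yellow line on the white pouring spout, 152 mm above the counter; the ear must stop under it.
- brake (a joint): Travel of the red brake button, m: 0 up, 0.011 down on a rubber buffer (3.5 N per mm further). Spring 2.4 N at the top, 4.6 N down. From about 2.5 mm down a sprung shoe rubs on the basket; the deceleration grows evenly with travel, nominally to 3.8 rad/s2 at 0.011 (2.8 to 5.5, as the load varies). Let go, it rises and the basket is free again.
- brake_top (a point): Centre of the flat top of the red round brake button (34 mm across), 176 mm above the counter when up, 165 mm when down; its white housing's rim lies at 158 mm, the lid at 152 mm. 88 mm from the spinner's axis.
- carousel: White plastic spice carousel, 185 mm across, with a centre post 170 mm high; its tray turns. Leave alone. Origin: centre of the underside.
- shaker0: Empty glass spice shaker without its cap, 42 mm across, 92 mm high, standing in the carousel. Leave alone. Origin: centre of the underside.
- shaker1: Empty glass spice shaker without its cap, 42 mm across, 92 mm high, standing in the carousel. Leave alone. Origin: centre of the underside.
- shaker2: Empty glass spice shaker without its cap, 42 mm across, 92 mm high, standing in the carousel. Leave alone. Origin: centre of the underside.
- shaker3: Empty glass spice shaker without its cap, 42 mm across, 92 mm high, standing in the carousel. Leave alone. Origin: centre of the underside.
- canister: Stainless steel sugar canister with a screw-top lid, 114 mm across, 175 mm high with its knob. Leave alone. Origin: centre of the underside.
- mug: Brown glazed mug, 82 mm across, 92 mm high, with a handle. Leave alone. Origin: centre of the underside.
- dipper: Wooden honey dipper, 160 mm long, lying in a cream spoon rest. Leave alone. Origin: underside near its middle.

How it is judged:
By the outcome, as a careful person would: the job done as asked, in the order asked, and still so for the second after the job is handed in, with the robot touching nothing.
It also fails if it takes over 51 s, if anything falls off the work surface, if the arm or the gripper's body presses on something with over 40 N, if the wrist force passes 120 N, or if a joint passes its speed limit or range.

## Working session

There is one attempt and no reset: what is moved stays moved. The work goes in short steps, Python scripts to look and compute and a tool call to move; the robot and the scene stay as the last step left them, time stands still between calls to the robot, and variables do not carry over. Pictures are saved under pics/ and viewed, and the job is handed in when it is done.

Besides the shell and the picture viewer there is one more tool, called after "Request:" as name(argument=value, ...) on one line, values as JSON. send_rows: Moves the arm, as the interface text tells. Its arguments: {"type":"object","properties":{"series":{"type":"array"},"newtons":{"type":"number"}},"required":["series"]}

```bash
mkdir -p pics; ls; python3 - <<'E'
from workcell import arm
import cv2,json
s=arm.get_state(); print({k:s[k] for k in('time_s','position','tcp_rot','wrist_force','finger_gap')})
for n in('top','side'):
    d=arm.snapshot(n); cv2.imwrite(f'pics/{n}0.png',d['frame'][:,:,::-1]); print(n,d['fov_y'],d['cx'],d['cy'],d['R'],d['t'])
E
```

```text
pics
{'time_s': 0.0, 'position': array([ 0.1523743 , -0.52787338,  0.19947399]), 'tcp_rot': array([-1.32765682,  1.00071911, -0.99868795]), 'wrist_force': array([ 0.00551013, -0.32843569, -0.0359358 ]), 'finger_gap': 0.08506626640602559}
top 55.942232752171975 321.6438434710197 240.06937411817896 [[ 0.02280335 -0.99973454 -0.00329437]
 [-0.97883473 -0.02165604 -0.2035033 ]
 [ 0.20337793  0.0078652  -0.97906872]] [0.00585565 0.52336743 1.14908712]
side 42.9689915526494 308.49403076509833 236.72607376572103 [[ 0.93395357  0.35738479  0.002617  ]
 [ 0.19554159 -0.50485216 -0.84076619]
 [-0.29915585  0.78574831 -0.54139206]] [-0.47657557  0.03989632  1.71329076]
```

View pics/top0.png

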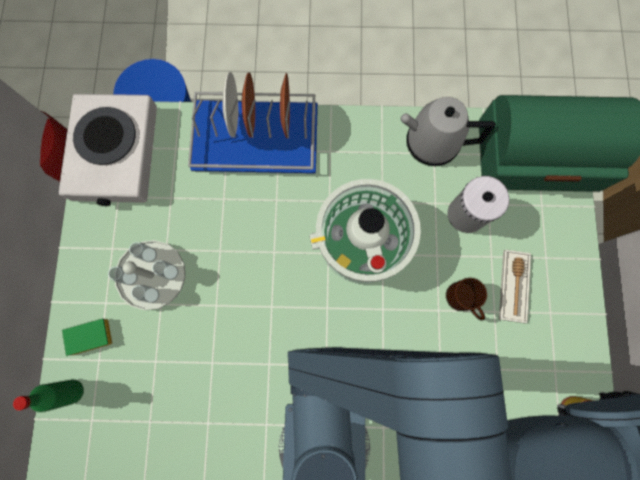

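View pics/side0.png

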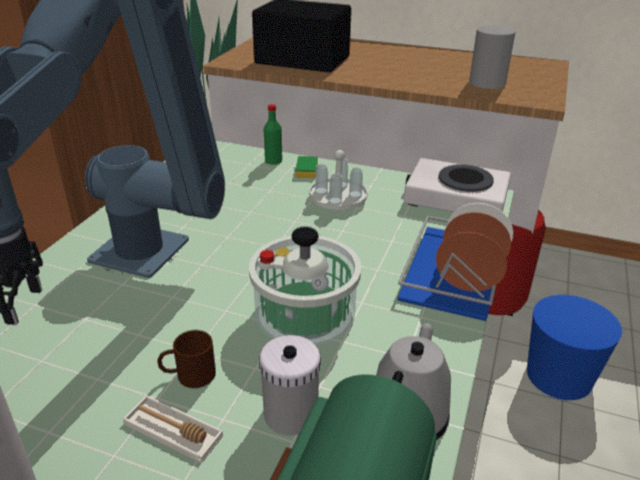

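```bash
python3 - <<'E'
from workcell import arm
from scipy.spatial.transform import Rotation as R
s=arm.get_state(); print(R.from_rotvec(s['tcp_rot']).as_matrix().round(3)); print(arm.pinch_z,[a for a in dir(arm) if a[0]!='_'], s['time_s'])
E
```

```text
[[ 0.277 -0.     0.961]
 [-0.961  0.002  0.277]
 [-0.002 -1.     0.   ]]
0.0187 ['Unreachable', 'get_state', 'pinch_z', 'sign_off', 'snapshot'] 0.1
```

```bash
cat > h.py <<'E'
import numpy as np, cv2
from workcell import arm
from scipy.spatial.transform import Rotation as Rot
def K(d):
    f=240/np.tan(np.radians(d['fov_y']/2)); return f
def back(d,u,v,z):
    f=K(d); r=d['R'].T@np.array([(u-d['cx'])/f,(v-d['cy'])/f,1]); c=-d['R'].T@d['t']
    return c+r*(z-c[2])/r[2]
def proj(d,X):
    p=d['R']@np.asarray(X)+d['t']; f=K(d); return np.array([d['cx']+f*p[0]/p[2],d['cy']+f*p[1]/p[2]])
def blob(d,lo,hi,box):
    x0,y0,x1,y1=box; im=d['frame'][y0:y1,x0:x1]; hsv=cv2.cvtColor(im,cv2.COLOR_RGB2HSV)
    m=cv2.inRange(hsv,np.array(lo),np.array(hi)); 
    n,l,st,ce=cv2.connectedComponentsWithStats(m)
    return [(st[i,4],(ce[i]+[x0,y0]).round(2),st[i,:4]+[x0,y0,0,0]) for i in range(1,n) if st[i,4]>8]
E
python3 - <<'E'
from h import *
d=arm.snapshot('top'); e=arm.snapshot('side')
im=d['frame'][170:300,300:440,::-1]; cv2.imwrite('pics/z1.png',cv2.resize(im,None,fx=5.5,fy=4.5*1.0,interpolation=cv2.INTER_CUBIC)[:600])
im=e['frame'][215:345,240:370,::-1]; cv2.imwrite('pics/z2.png',cv2.resize(im,None,fx=4.5,fy=4.5,interpolation=cv2.INTER_CUBIC))
for n,c,bx in(('top',d,(300,170,440,300)),('side',e,(240,215,370,345))):
    z={'red':((0,150,100),(8,255,255),.176),'yel':((18,100,120),(32,255,255),.13),'blk':((0,0,0),(180,255,50),.24)}
    for k,(lo,hi,zz) in z.items():
        for b in blob(c,lo,hi,bx): print(n,k,b,back(c,*b[1],zz).round(4))
E
```

```text
top red (np.int32(127), array([377.22, 261.76]), array([371, 256,  13,  13])) [ 0.4483 -0.1158  0.176 ]
top yel (np.int32(58), array([317.66, 239.12]), array([311, 236,  14,   7])) [0.5095 0.027  0.13  ]
top yel (np.int32(114), array([343.26, 260.54]), array([337, 254,  14,  14])) [ 0.4569 -0.0375  0.13  ]
top blk (np.int32(454), array([371.38, 220.07]), array([360, 209,  24,  23])) [ 0.5331 -0.0953  0.24  ]
side red (np.int32(109), array([265.99, 255.6 ]), array([260, 250,  13,  13])) [ 0.4536 -0.1233  0.176 ]
side yel (np.int32(90), array([281.97, 251.38]), array([276, 247,  14,   9])) [ 0.4533 -0.0324  0.13  ]
side blk (np.int32(378), array([304.69, 236.55]), array([293, 228,  25,  20])) [ 0.5427 -0.1097  0.24  ]
```

View pics/z1.png

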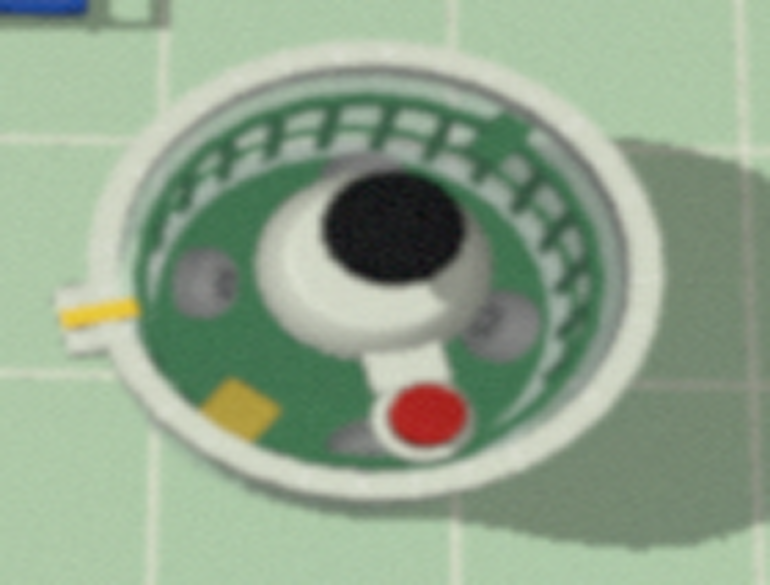

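View pics/z2.png

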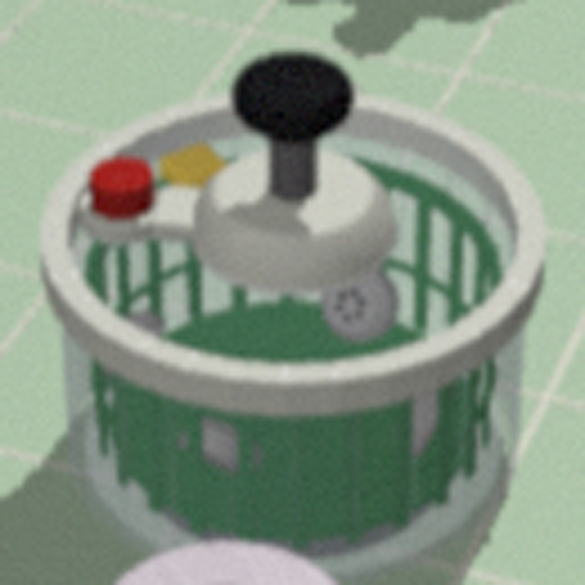

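```bash
python3 - <<'E'
from h import *
from scipy.optimize import least_squares
d=arm.snapshot('top'); e=arm.snapshot('side')
print('cams',(-d['R'].T@d['t']).round(3),(-e['R'].T@e['t']).round(3))
# top: spout line ends
print('spout line', back(d,317.7,239.1,.152))
print('side knob',back(e,305,234.8,.24),'side red',back(e,266,253.8,.176))
def pts(p):
    c,s=np.cos(p[2]),np.sin(p[2]);M=np.array([[c,-s],[s,c]])
    g=lambda x,y,z:np.r_[M@[x,y]+p[:2],z]
    return g
th=np.linspace(0,2*np.pi,90)
def sil(cam,g,x,y,r,zs):
    P=np.array([proj(cam,g(x+r*np.cos(t),y+r*np.sin(t),z)) for t in th for z in zs]); return np.r_[P.min(0),P.max(0)]
def box(b): return np.r_[b[0],b[1],b[0]+b[2]-1,b[1]+b[3]-1]
def res(p):
    g=pts(p); r=[]
    # disc top edges only used where unaffected by sides
    for cam,kb,rb in((d,(360,209,24,23),(371,256,13,13)),(e,(293,228,25,20),(260,250,13,13))):
        k=sil(cam,g,0,0,.027,[.24])-box(kb); q=sil(cam,g,-.088,0,.017,[.176])-box(rb)
        r+=[(k[0]+k[2])/2,k[1]+.5,(q[0]+q[2])/2,q[1]+.5]
    r+=list((proj(d,g(0,.121,.152))-[317.7,239.1])*[0,1])
    return r
o=least_squares(res,[.533,-.1,.24]); print(o.x,np.round(o.fun,2))
g=pts(o.x)
print('knob',g(0,0,.24),'brake',g(-.088,0,.176),'mark',g(0,.104,.152))
ear=back(d,343.3,260.5,.13)[:2]-o.x[:2]; print('ear',np.hypot(*ear),(np.arctan2(ear[1],ear[0])-o.x[2]-np.pi/2))
im=d['frame'][:,:,::-1].copy()
big=cv2.resize(im[170:300,300:440],None,fx=4.5,fy=4.5)
im2=cv2.resize(e['frame'][215:345,240:370,::-1],None,fx=4.5,fy=4.5)
for cam,I,of in((d,big,(300,170)),(e,im2,(240,215))):
    for x,y,r,z in((0,0,.128,.152),(0,0,.027,.24),(-.088,0,.017,.176),(0,.104,.003,.152),(0,0,.104,.13),(0,0,.12,.0)):
        P=np.array([(proj(cam,g(x+r*np.cos(t),y+r*np.sin(t),z))-of+.5)*4.5 for t in th]); cv2.polylines(I,[P.astype(np.int32)],True,(255,0,255),1)
cv2.imwrite('pics/o1.png',big);cv2.imwrite('pics/o2.png',im2)
E
```

```text
cams [0.278 0.008 1.232] [ 0.95  -1.156  0.962]
spout line [0.50491391 0.02650276 0.152     ]
side knob [ 0.54072995 -0.10283636  0.24      ] side red [ 0.45061864 -0.1167213   0.176     ]
[ 0.53458993 -0.095179    0.23822369] [-0.15 -0.59  0.3  -1.14 -1.34 -1.41 -0.48 -0.18  0.   -0.41]
knob [ 0.53458993 -0.095179    0.24      ] brake [ 0.44907516 -0.11594496  0.176     ] mark [0.51004833 0.0058839  0.152     ]
ear 0.09662823197175154 0.693770364914688
```

View pics/o1.png

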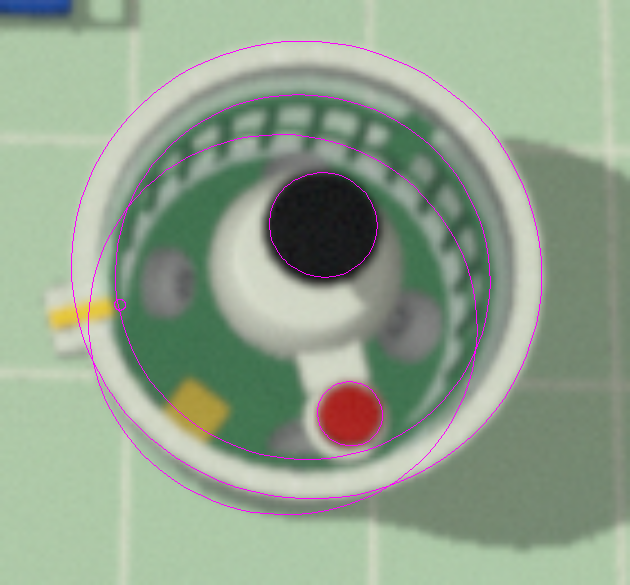

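View pics/o2.png

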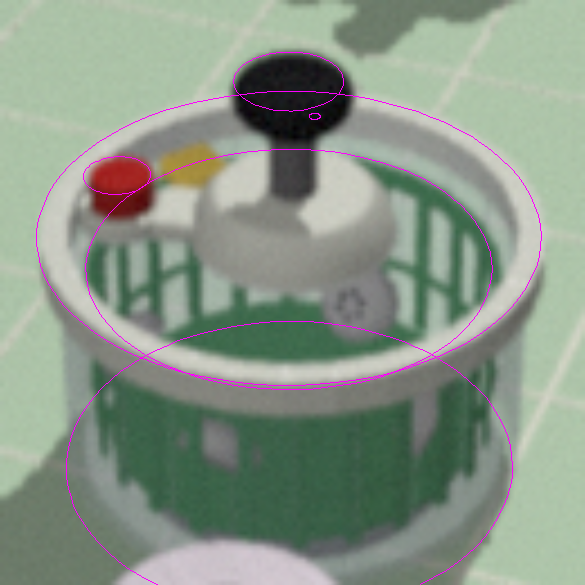

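Request:
send_rows(series=[{"x": -0.006, "y": -0.01, "z": 0.01, "jaw": 0}, {"x": -0.019, "y": -0.025, "z": 0.029, "jaw": 0}, {"x": -0.037, "y": -0.04, "z": 0.058, "jaw": 0}, {"x": -0.059, "y": -0.055, "z": 0.092, "jaw": 0}, {"x": -0.081, "y": -0.065, "z": 0.127, "jaw": 0}, {"x": -0.103, "y": -0.07, "z": 0.161, "jaw": 0}, {"x": -0.127, "y": -0.07, "z": 0.2, "jaw": 0}, {"x": -0.152, "y": -0.07, "z": 0.239, "jaw": 0}, {"x": -0.177, "y": -0.07, "z": 0.278, "jaw": 0}, {"x": -0.202, "y": -0.07, "z": 0.317, "jaw": 0}, {"x": -0.224, "y": -0.07, "z": 0.351, "jaw": 0}, {"x": -0.246, "y": -0.07, "z": 0.385, "jaw": 0}, {"x": -0.264, "y": -0.07, "z": 0.415, "jaw": 0}, {"x": -0.28, "y": -0.07, "z": 0.439, "jaw": 0}, {"x": -0.292, "y": -0.07, "z": 0.459, "jaw": 0}, {"x": -0.302, "y": -0.07, "z": 0.473, "jaw": 0}, {"x": -0.308, "y": -0.07, "z": 0.483, "jaw": 0}, {"x": -0.311, "y": -0.07, "z": 0.488, "jaw": 0}, {"x": -0.311, "y": -0.07, "z": 0.488, "jaw": 0}])

```text
schema error: expected keys x, y, z, wx, wy, wz, jaw
```

```bash
cat >> h.py <<'E'
def st():
    s=arm.get_state(); print('t%.2f'%s['time_s'],np.round(s['position'],4),'F',np.round(s['wrist_force'],1),'gap %.3f'%s['finger_gap'],Rot.from_rotvec(s['tcp_rot']).as_matrix().round(3).tolist()); return s
E
python3 - <<'E'
from h import *
s=st()
for n,b in(('top',(280,150,460,300)),('side',(220,150,400,345))):
    d=arm.snapshot(n); print(n,proj(d,s['position']))
    cv2.imwrite(f'pics/{n}1.png',cv2.resize(d['frame'][b[1]:b[3],b[0]:b[2],::-1],None,fx=3,fy=3,interpolation=cv2.INTER_CUBIC))
E
```

```text
t0.30 [ 0.1524 -0.5283  0.2   ] F [-0.4 -0.2 -0.2] gap 0.085 [[0.277, -0.0, 0.961], [-0.961, 0.001, 0.277], [-0.001, -1.0, 0.0]]
top [569.15839595 399.1038471 ]
side [ 30.0846485  326.36806967]
```

View pics/top1.png

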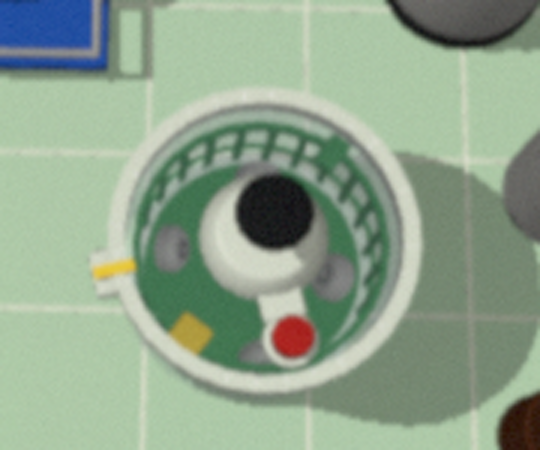

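View pics/side1.png

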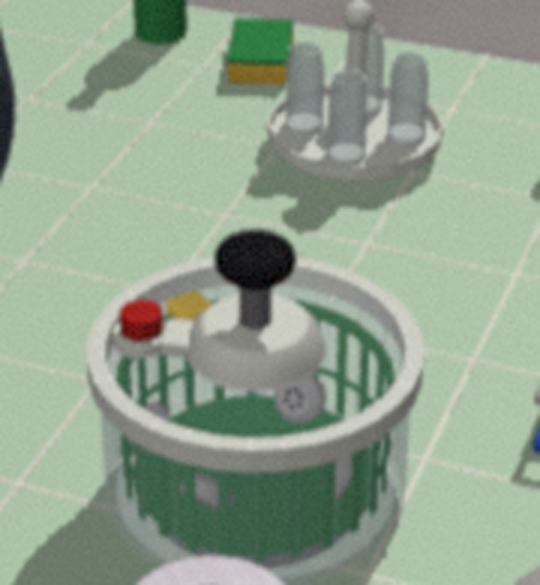

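Request:
send_rows(series=[{"x": -0.006, "y": -0.01, "z": 0.01, "wx": 0, "wy": 0, "wz": 0, "jaw": 0}, {"x": -0.019, "y": -0.025, "z": 0.029, "wx": 0, "wy": 0, "wz": 0, "jaw": 0}, {"x": -0.037, "y": -0.04, "z": 0.058, "wx": 0, "wy": 0, "wz": 0, "jaw": 0}, {"x": -0.059, "y": -0.055, "z": 0.092, "wx": 0, "wy": 0, "wz": 0, "jaw": 0}, {"x": -0.081, "y": -0.065, "z": 0.127, "wx": 0, "wy": 0, "wz": 0, "jaw": 0}, {"x": -0.103, "y": -0.07, "z": 0.161, "wx": 0, "wy": 0, "wz": 0, "jaw": 0}, {"x": -0.127, "y": -0.07, "z": 0.2, "wx": 0, "wy": 0, "wz": 0, "jaw": 0}, {"x": -0.152, "y": -0.07, "z": 0.239, "wx": 0, "wy": 0, "wz": 0, "jaw": 0}, {"x": -0.177, "y": -0.07, "z": 0.278, "wx": 0, "wy": 0, "wz": 0, "jaw": 0}, {"x": -0.202, "y": -0.07, "z": 0.317, "wx": 0, "wy": 0, "wz": 0, "jaw": 0}, {"x": -0.224, "y": -0.07, "z": 0.351, "wx": 0, "wy": 0, "wz": 0, "jaw": 0}, {"x": -0.246, "y": -0.07, "z": 0.385, "wx": 0, "wy": 0, "wz": 0, "jaw": 0}, {"x": -0.264, "y": -0.07, "z": 0.415, "wx": 0, "wy": 0, "wz": 0, "jaw": 0}, {"x": -0.28, "y": -0.07, "z": 0.439, "wx": 0, "wy": 0, "wz": 0, "jaw": 0}, {"x": -0.292, "y": -0.07, "z": 0.459, "wx": 0, "wy": 0, "wz": 0, "jaw": 0}, {"x": -0.302, "y": -0.07, "z": 0.473, "wx": 0, "wy": 0, "wz": 0, "jaw": 0}, {"x": -0.308, "y": -0.07, "z": 0.483, "wx": 0, "wy": 0, "wz": 0, "jaw": 0}, {"x": -0.311, "y": -0.07, "z": 0.488, "wx": 0, "wy": 0, "wz": 0, "jaw": 0}])

```text
time_s: 2.2
position: [0.5355, -0.0932, 0.2708]
tcp_rot: [-1.329, 0.999, -0.999]
wrist_force: [-0.4, -0.8, 0.2]
finger_gap: 0.0001
```

```bash
python3 - <<'E'
from h import *
s=st()
for n,b in(('top',(280,150,460,300)),('side',(220,150,400,345))):
    d=arm.snapshot(n); print(n,proj(d,s['position']))
    cv2.imwrite(f'pics/{n}2.png',cv2.resize(d['frame'][b[1]:b[3],b[0]:b[2],::-1],None,fx=3,fy=3,interpolation=cv2.INTER_CUBIC))
E
```

```text
t2.20 [ 0.5355 -0.0932  0.2708] F [-0.4 -0.8  0.2] gap 0.000 [[0.278, 0.0, 0.96], [-0.96, 0.0, 0.278], [-0.0, -1.0, 0.001]]
top [371.90987407 215.50781993]
side [304.37172192 220.25412414]
```

View pics/top2.png

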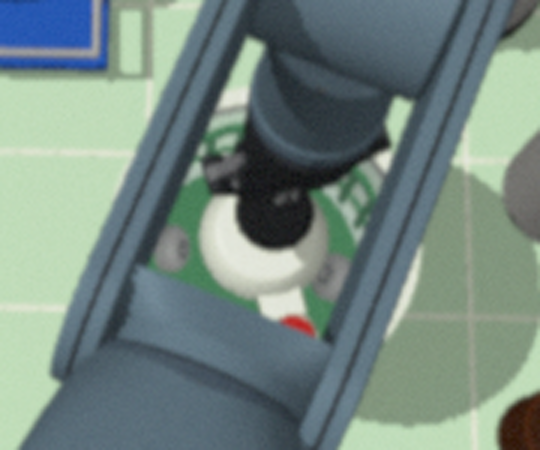

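View pics/side2.png

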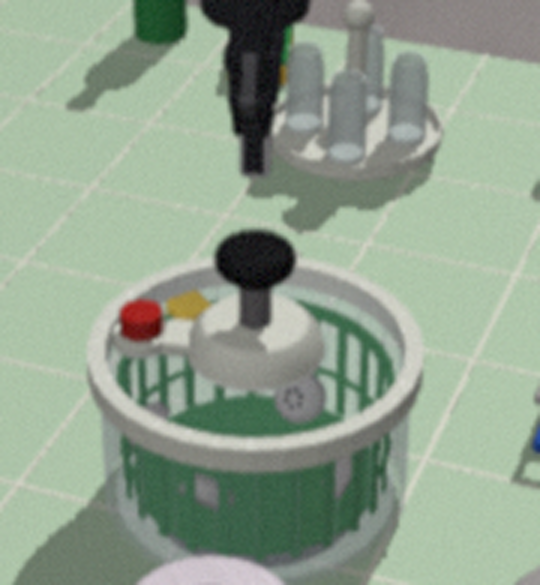

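```bash
python3 - <<'E'
from h import *
s=st(); e=arm.snapshot('side')
I=cv2.imread('pics/side0.png'); p0=np.array([.1524,-.5279,.1995]); x=np.array([.277,-.961,0])
for a in(-.0425,0,.0425):
  for dz in(0,.013):
    u=proj(e,p0+x*a+[0,0,dz]); cv2.circle(I,tuple(int(v) for v in (u+.5)*1),1,(255,0,255),-1); print(a,dz,u)
A=cv2.resize(I[220:350,0:100],None,fx=4.5,fy=4.5,interpolation=cv2.INTER_CUBIC)
J=e['frame'][:,:,::-1].copy(); u=proj(e,s['position']); cv2.circle(J,(int(u[0]+.5),int(u[1]+.5)),1,(255,0,255),-1)
B=cv2.resize(J[140:270,260:350],None,fx=4.5,fy=4.5,interpolation=cv2.INTER_CUBIC)
cv2.imwrite('pics/c.png',np.hstack([A[:585],B[:585]])[:, :800])
E
```

```text
t2.30 [ 0.5353 -0.0939  0.2705] F [ 0.   0.1 -0.2] gap -0.000 [[0.278, 0.0, 0.961], [-0.961, 0.0, 0.278], [-0.0, -1.0, 0.0]]
-0.0425 0 [ 40.53208132 311.90798692]
-0.0425 0.013 [ 38.94261056 306.67947363]
0 0 [ 30.27857744 326.45435734]
0 0.013 [ 28.57593592 321.15217212]
0.0425 0 [ 19.3666913  341.93475697]
0.0425 0.013 [ 17.53936194 336.5601031 ]
```

View pics/c.png

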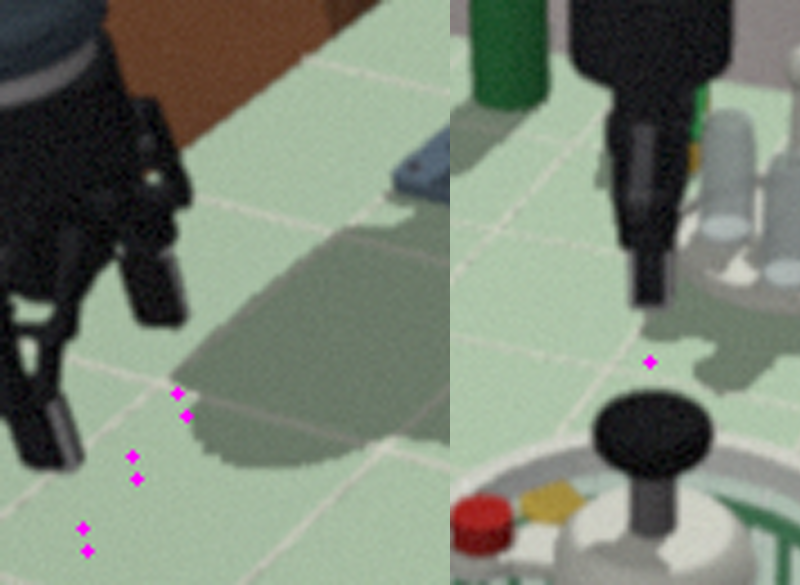

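Request:
send_rows(series=[{"x": 0, "y": 0.01, "z": 0, "wx": 0, "wy": 0, "wz": 0, "jaw": 0}, {"x": 0, "y": 0.02, "z": 0, "wx": 0, "wy": 0, "wz": 0, "jaw": 0}, {"x": 0, "y": 0.026, "z": 0, "wx": 0, "wy": 0, "wz": 0, "jaw": 0}, {"x": 0, "y": 0.03, "z": 0, "wx": 0, "wy": 0, "wz": 0, "jaw": 0}, {"x": 0, "y": 0.034, "z": 0, "wx": 0, "wy": 0, "wz": 0, "jaw": 0}, {"x": 0, "y": 0.034, "z": 0, "wx": 0, "wy": 0, "wz": 0, "jaw": 0}])

```text
time_s: 2.95
position: [0.5346, -0.0944, 0.2358]
tcp_rot: [-1.329, 1.001, -0.999]
wrist_force: [0.7, 0.1, 0.1]
finger_gap: -0.0
```

```bash
python3 - <<'E'
from h import *
s=st()
d=arm.snapshot('side'); b=(220,150,400,345)
cv2.imwrite('pics/side3.png',cv2.resize(d['frame'][b[1]:b[3],b[0]:b[2],::-1],None,fx=3,fy=3,interpolation=cv2.INTER_CUBIC))
E
```

```text
t2.95 [ 0.5346 -0.0944  0.2358] F [0.7 0.1 0.1] gap -0.000 [[0.277, -0.001, 0.961], [-0.961, 0.0, 0.277], [-0.001, -1.0, -0.001]]
```

View pics/side3.png

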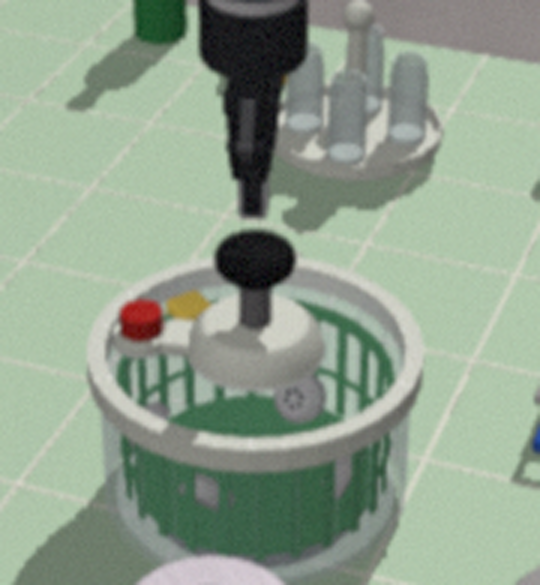

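```bash
python3 - <<'E'
from h import *
s=st()
d=arm.snapshot('top'); b=(280,150,460,300); print(proj(d,s['position']))
cv2.imwrite('pics/top3.png',cv2.resize(d['frame'][b[1]:b[3],b[0]:b[2],::-1],None,fx=4.4,fy=4,interpolation=cv2.INTER_CUBIC))
e=arm.snapshot('side')
cv2.imwrite('pics/side4.png',cv2.resize(e['frame'][200:320,230:350,::-1],None,fx=5,fy=5,interpolation=cv2.INTER_CUBIC))
E
```

```text
t3.00 [ 0.5348 -0.0945  0.2363] F [ 0.4 -0.1  0.5] gap -0.000 [[0.277, -0.001, 0.961], [-0.961, 0.0, 0.277], [-0.0, -1.0, -0.0]]
[370.85918362 219.72365781]
```

View pics/top3.png

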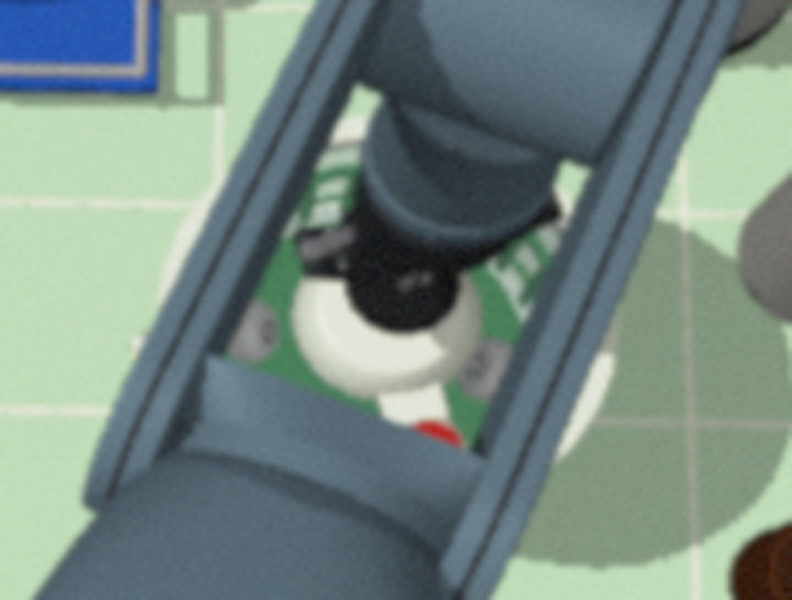

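View pics/side4.png

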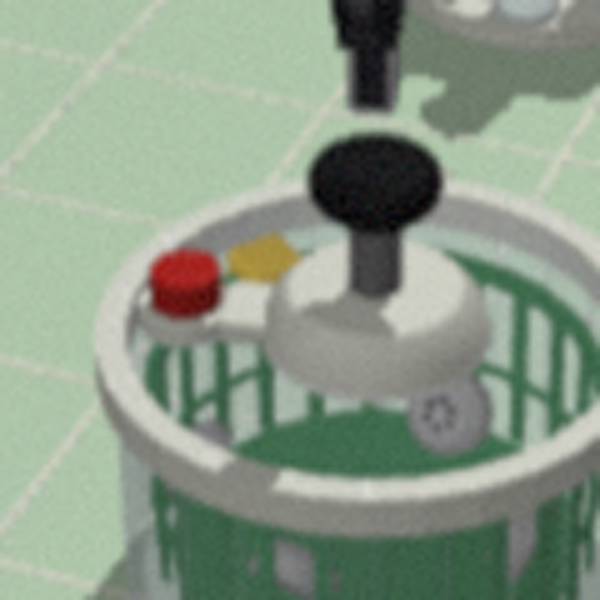

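Request:
send_rows(series=[{"x": 0, "y": 0.008, "z": 0, "wx": 0, "wy": 0, "wz": 0, "jaw": 0}, {"x": 0, "y": 0.016, "z": 0, "wx": 0, "wy": 0, "wz": 0, "jaw": 0}, {"x": 0, "y": 0.021, "z": 0, "wx": 0, "wy": 0, "wz": 0, "jaw": 0}, {"x": 0, "y": 0.023, "z": 0, "wx": 0, "wy": 0, "wz": 0, "jaw": 0}])

```text
time_s: 3.5
position: [0.5346, -0.0943, 0.2126]
tcp_rot: [-1.33, 1.001, -0.999]
wrist_force: [-0.1, -0.3, -0.3]
finger_gap: 0.0001
```

Request:
send_rows(series=[{"x": 0, "y": 0.003, "z": 0, "wx": 0, "wy": 0, "wz": 0, "jaw": 0}, {"x": 0, "y": 0.005, "z": 0, "wx": 0, "wy": 0, "wz": 0, "jaw": 0}])

```text
time_s: 3.7
position: [0.5347, -0.0943, 0.2077]
tcp_rot: [-1.33, 1.001, -0.999]
wrist_force: [-1.3, 0.7, 4.4]
finger_gap: 0.0001
```

```bash
python3 - <<'E'
from h import *
s=st()
e=arm.snapshot('side')
cv2.imwrite('pics/side5.png',cv2.resize(e['frame'][200:320,230:350,::-1],None,fx=5,fy=5,interpolation=cv2.INTER_CUBIC))
E
```

```text
t3.70 [ 0.5347 -0.0943  0.2077] F [-1.3  0.7  4.4] gap 0.000 [[0.277, -0.001, 0.961], [-0.961, 0.0, 0.277], [-0.001, -1.0, -0.001]]
```

View pics/side5.png

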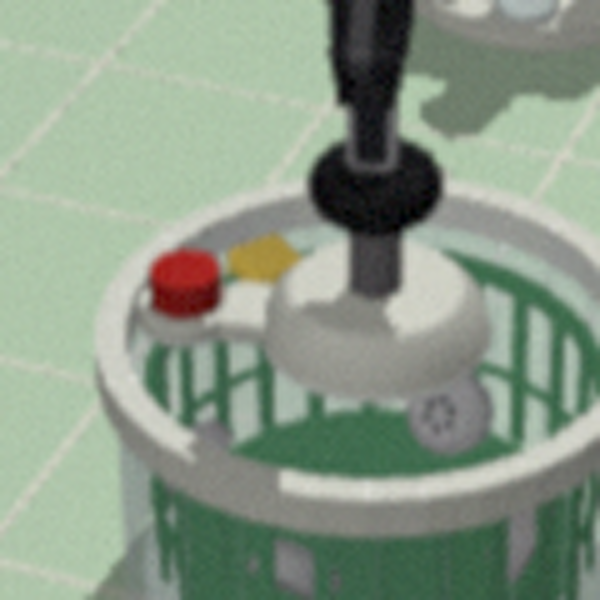

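Request:
send_rows(series=[{"x": 0, "y": 0.005, "z": 0, "wx": 0, "wy": 0, "wz": 0, "jaw": 0}, {"x": 0, "y": 0.01, "z": 0, "wx": 0, "wy": 0, "wz": 0, "jaw": 0}, {"x": 0, "y": 0.015, "z": 0, "wx": 0, "wy": 0, "wz": 0, "jaw": 0}, {"x": 0, "y": 0.02, "z": 0, "wx": 0, "wy": 0, "wz": 0, "jaw": 0}, {"x": 0, "y": 0.025, "z": 0, "wx": 0, "wy": 0, "wz": 0, "jaw": 0}, {"x": 0, "y": 0.03, "z": 0, "wx": 0, "wy": 0, "wz": 0, "jaw": 0}, {"x": 0, "y": 0.032, "z": 0, "wx": 0, "wy": 0, "wz": 0, "jaw": 0}])

```text
time_s: 4.45
position: [0.5349, -0.0944, 0.1765]
tcp_rot: [-1.329, 0.999, -1.0]
wrist_force: [-1.0, 0.4, 6.7]
finger_gap: -0.0001
```

Request:
send_rows(series=[{"x": 0, "y": -0.011, "z": 0, "wx": 0, "wy": 0, "wz": 0, "jaw": 0}, {"x": 0, "y": -0.022, "z": 0, "wx": 0, "wy": 0, "wz": 0, "jaw": 0}, {"x": 0, "y": -0.033, "z": 0, "wx": 0, "wy": 0, "wz": 0, "jaw": 0}])

```text
time_s: 4.75
position: [0.5349, -0.0944, 0.211]
tcp_rot: [-1.329, 0.999, -1.0]
wrist_force: [-0.4, 0.3, 0.2]
finger_gap: -0.0001
```

```bash
cat >> h.py <<'E'
C=np.array([.5355,-.0945]); YAW=.238
BX={'top':(300,170,440,300),'side':(240,215,370,345)}
def ears(d,n):
    r=[]
    for b in blob(d,(18,90,70),(34,255,255),BX[n]):
        X=back(d,*b[1],.13)[:2]-C; rr=np.hypot(*X); a=np.arctan2(X[1],X[0])-YAW-np.pi/2
        if .08<rr<.115 and b[0]>25: r.append((int(b[0]),b[1].tolist(),round(float(rr),4),round(float((a+np.pi)%(2*np.pi)-np.pi),3)))
    return r
def meas(k=2,tag=None,names=('side',)):
    for i in range(k):
        for n in names:
            t=arm.get_state()['time_s']; d=arm.snapshot(n); print('%.2f'%t,n,ears(d,n))
            if tag:
                x0,y0,x1,y1=BX[n]; cv2.imwrite(f'pics/{tag}_{n}{i}.png',cv2.resize(d['frame'][y0:y1,x0:x1,::-1],None,fx=3,fy=3,interpolation=cv2.INTER_CUBIC))
E
python3 - <<'E'
from h import *
st(); meas(2,'s1',('side','top'))
I=[cv2.imread(f'pics/s1_{n}{i}.png')[:390,:390] for n in('side','top') for i in(0,1)]
cv2.imwrite('pics/s1.png',cv2.resize(np.vstack([np.hstack(I[:2]),np.hstack(I[2:])]),(600,600)))
E
```

```text
t4.75 [ 0.5349 -0.0944  0.211 ] F [-0.4  0.3  0.2] gap -0.000 [[0.278, 0.001, 0.961], [-0.961, -0.0, 0.278], [0.001, -1.0, 0.0]]
4.75 side [(93, [264.33, 277.97], 0.0932, 1.923)]
4.80 top []
4.85 side [(64, [266.8, 281.31], 0.0909, 2.075)]
4.90 top []
```

View pics/s1.png

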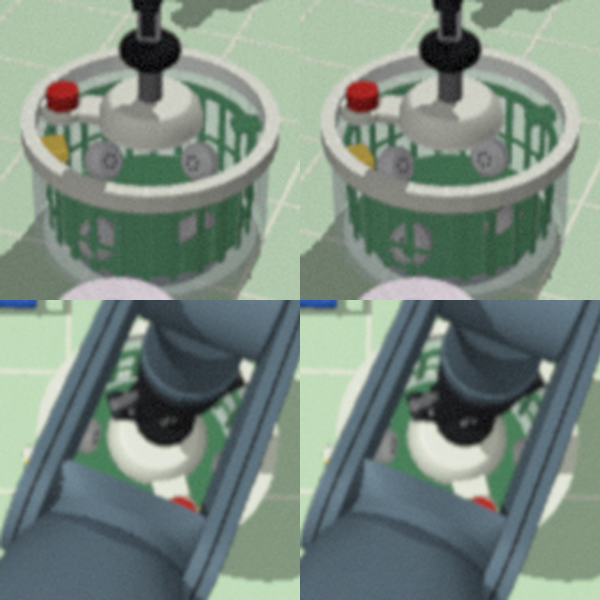

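Request:
send_rows(series=[{"x": 0, "y": 0.005, "z": 0, "wx": 0, "wy": 0, "wz": 0, "jaw": 0}, {"x": 0, "y": 0.01, "z": 0, "wx": 0, "wy": 0, "wz": 0, "jaw": 0}, {"x": 0, "y": 0.015, "z": 0, "wx": 0, "wy": 0, "wz": 0, "jaw": 0}, {"x": 0, "y": 0.02, "z": 0, "wx": 0, "wy": 0, "wz": 0, "jaw": 0}, {"x": 0, "y": 0.025, "z": 0, "wx": 0, "wy": 0, "wz": 0, "jaw": 0}, {"x": 0, "y": 0.03, "z": 0, "wx": 0, "wy": 0, "wz": 0, "jaw": 0}, {"x": 0, "y": 0.035, "z": 0, "wx": 0, "wy": 0, "wz": 0, "jaw": 0}, {"x": 0, "y": 0.024, "z": 0, "wx": 0, "wy": 0, "wz": 0, "jaw": 0}, {"x": 0, "y": 0.012, "z": 0, "wx": 0, "wy": 0, "wz": 0, "jaw": 0}, {"x": 0, "y": 0.001, "z": 0, "wx": 0, "wy": 0, "wz": 0, "jaw": 0}])

```text
time_s: 5.95
position: [0.5348, -0.0944, 0.2097]
tcp_rot: [-1.329, 0.999, -1.0]
wrist_force: [-0.6, 0.5, -0.5]
finger_gap: -0.0002
```

```bash
cat >> h.py <<'E'
def strip(k,tag,dt_names=('side',)):
    I=[]
    for i in range(k):
        t=arm.get_state()['time_s']; d=arm.snapshot('side'); print('%.2f'%t,ears(d,'side'))
        I.append(cv2.resize(d['frame'][225:345,245:370,::-1],None,fx=3.2,fy=3.2,interpolation=cv2.INTER_CUBIC))
    cv2.imwrite(f'pics/{tag}.png',np.hstack(I)[:, :800])
E
python3 - <<'E'
from h import *
strip(2,'s2')
E
```

```text
5.95 [(57, [341.56, 282.39], 0.0923, -1.854)]
6.00 [(76, [343.57, 280.22], 0.094, -1.754)]
```

View pics/s2.png

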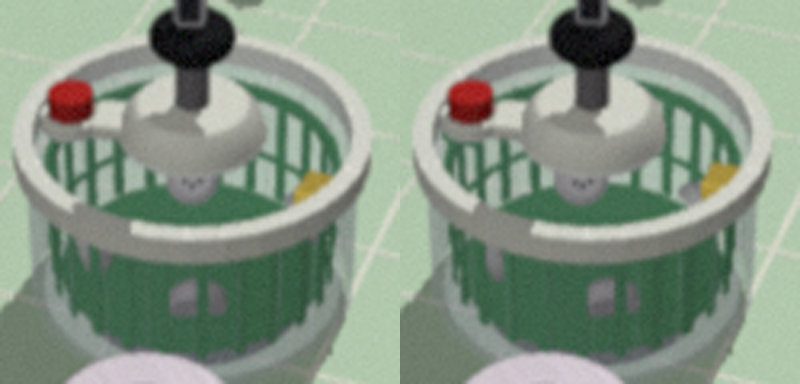

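Request:
send_rows(series=[{"x": 0, "y": 0.005, "z": 0, "wx": 0, "wy": 0, "wz": 0, "jaw": 0}, {"x": 0, "y": 0.01, "z": 0, "wx": 0, "wy": 0, "wz": 0, "jaw": 0}, {"x": 0, "y": 0.015, "z": 0, "wx": 0, "wy": 0, "wz": 0, "jaw": 0}, {"x": 0, "y": 0.02, "z": 0, "wx": 0, "wy": 0, "wz": 0, "jaw": 0}, {"x": 0, "y": 0.025, "z": 0, "wx": 0, "wy": 0, "wz": 0, "jaw": 0}, {"x": 0, "y": 0.03, "z": 0, "wx": 0, "wy": 0, "wz": 0, "jaw": 0}, {"x": 0, "y": 0.034, "z": 0, "wx": 0, "wy": 0, "wz": 0, "jaw": 0}, {"x": 0, "y": 0.023, "z": 0, "wx": 0, "wy": 0, "wz": 0, "jaw": 0}, {"x": 0, "y": 0.011, "z": 0, "wx": 0, "wy": 0, "wz": 0, "jaw": 0}, {"x": 0, "y": 0.0, "z": 0, "wx": 0, "wy": 0, "wz": 0, "jaw": 0}])

```text
time_s: 7.05
position: [0.5359, -0.0947, 0.2117]
tcp_rot: [-1.328, 0.996, -1.003]
wrist_force: [0.1, -0.6, 0.3]
finger_gap: -0.0
```

```bash
python3 - <<'E'
from h import *
strip(2,'s3'); meas(4)
E
```

```text
7.05 []
7.10 []
7.15 side []
7.20 side [(57, [261.82, 270.11], 0.099, 1.6)]
7.25 side [(95, [261.63, 271.81], 0.0986, 1.668)]
7.30 side [(113, [262.12, 273.72], 0.097, 1.744)]
```

View pics/s3.png

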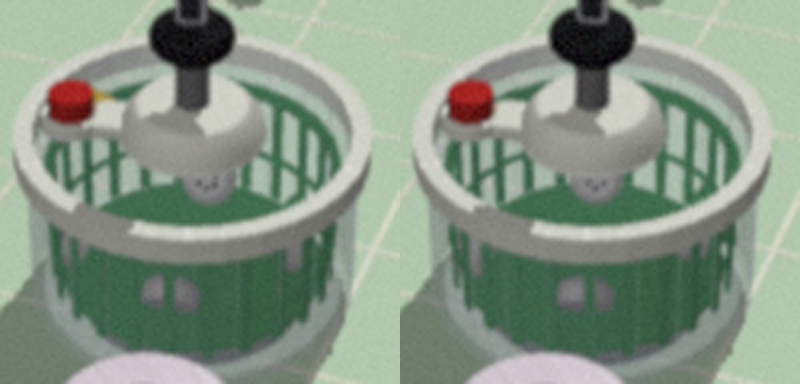

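Request:
send_rows(series=[{"x": 0, "y": 0.005, "z": 0, "wx": 0, "wy": 0, "wz": 0, "jaw": 0}, {"x": 0, "y": 0.01, "z": 0, "wx": 0, "wy": 0, "wz": 0, "jaw": 0}, {"x": 0, "y": 0.015, "z": 0, "wx": 0, "wy": 0, "wz": 0, "jaw": 0}, {"x": 0, "y": 0.02, "z": 0, "wx": 0, "wy": 0, "wz": 0, "jaw": 0}, {"x": 0, "y": 0.025, "z": 0, "wx": 0, "wy": 0, "wz": 0, "jaw": 0}, {"x": 0, "y": 0.03, "z": 0, "wx": 0, "wy": 0, "wz": 0, "jaw": 0}, {"x": 0, "y": 0.035, "z": 0, "wx": 0, "wy": 0, "wz": 0, "jaw": 0}, {"x": 0, "y": 0.024, "z": 0, "wx": 0, "wy": 0, "wz": 0, "jaw": 0}, {"x": 0, "y": 0.012, "z": 0, "wx": 0, "wy": 0, "wz": 0, "jaw": 0}, {"x": 0, "y": 0.001, "z": 0, "wx": 0, "wy": 0, "wz": 0, "jaw": 0}])

```text
time_s: 8.35
position: [0.5355, -0.0946, 0.2102]
tcp_rot: [-1.329, 0.997, -1.002]
wrist_force: [0.5, 0.1, 0.1]
finger_gap: 0.0002
```

```bash
python3 - <<'E'
from h import *
strip(2,'s4'); meas(4)
E
```

```text
8.35 [(111, [346.47, 275.02], 0.0975, -1.534)]
8.40 [(136, [346.72, 271.33], 0.0986, -1.387)]
8.45 side [(142, [346.3, 267.95], 0.1, -1.252)]
8.50 side [(142, [343.98, 264.49], 0.0991, -1.105)]
8.55 side [(142, [340.99, 261.12], 0.0988, -0.951)]
8.60 side [(144, [337.4, 258.27], 0.0983, -0.806)]
```

View pics/s4.png

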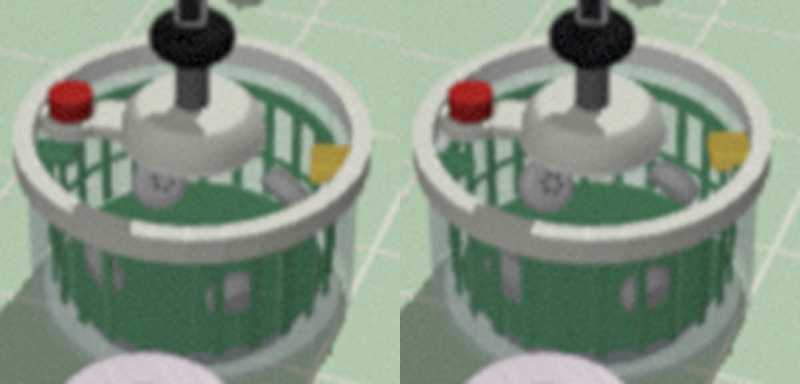

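Request:
send_rows(series=[{"x": 0, "y": 0.005, "z": 0, "wx": 0, "wy": 0, "wz": 0, "jaw": 0}, {"x": 0, "y": 0.01, "z": 0, "wx": 0, "wy": 0, "wz": 0, "jaw": 0}, {"x": 0, "y": 0.015, "z": 0, "wx": 0, "wy": 0, "wz": 0, "jaw": 0}, {"x": 0, "y": 0.02, "z": 0, "wx": 0, "wy": 0, "wz": 0, "jaw": 0}, {"x": 0, "y": 0.025, "z": 0, "wx": 0, "wy": 0, "wz": 0, "jaw": 0}, {"x": 0, "y": 0.03, "z": 0, "wx": 0, "wy": 0, "wz": 0, "jaw": 0}, {"x": 0, "y": 0.035, "z": 0, "wx": 0, "wy": 0, "wz": 0, "jaw": 0}, {"x": 0, "y": 0.024, "z": 0, "wx": 0, "wy": 0, "wz": 0, "jaw": 0}, {"x": 0, "y": 0.012, "z": 0, "wx": 0, "wy": 0, "wz": 0, "jaw": 0}, {"x": 0, "y": 0.001, "z": 0, "wx": 0, "wy": 0, "wz": 0, "jaw": 0}])

```text
time_s: 9.65
position: [0.5355, -0.0946, 0.2091]
tcp_rot: [-1.328, 0.997, -1.002]
wrist_force: [-1.7, -0.1, 3.5]
finger_gap: -0.0002
```

```bash
python3 - <<'E'
from h import *
strip(2,'s5'); meas(1)
E
```

```text
9.65 [(48, [271.77, 285.81], 0.088, 2.303)]
9.70 [(34, [276.09, 288.38], 0.0861, 2.46)]
9.75 side [(26, [281.0, 290.58], 0.0846, 2.62)]
```

View pics/s5.png

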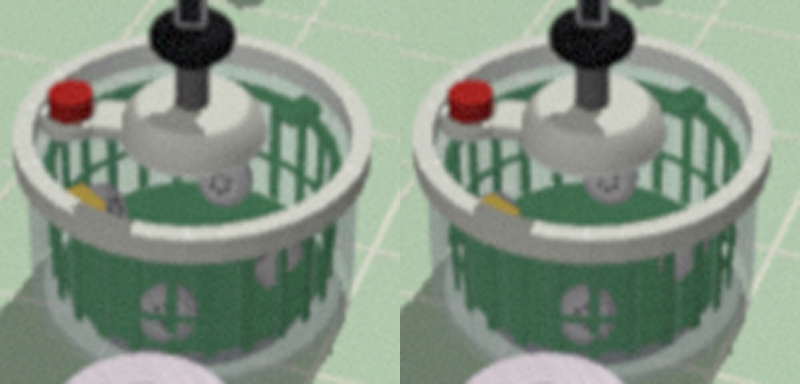

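Request:
send_rows(series=[{"x": 0, "y": 0.005, "z": 0, "wx": 0, "wy": 0, "wz": 0, "jaw": 0}, {"x": 0, "y": 0.01, "z": 0, "wx": 0, "wy": 0, "wz": 0, "jaw": 0}, {"x": 0, "y": 0.015, "z": 0, "wx": 0, "wy": 0, "wz": 0, "jaw": 0}, {"x": 0, "y": 0.02, "z": 0, "wx": 0, "wy": 0, "wz": 0, "jaw": 0}, {"x": 0, "y": 0.025, "z": 0, "wx": 0, "wy": 0, "wz": 0, "jaw": 0}, {"x": 0, "y": 0.03, "z": 0, "wx": 0, "wy": 0, "wz": 0, "jaw": 0}, {"x": 0, "y": 0.033, "z": 0, "wx": 0, "wy": 0, "wz": 0, "jaw": 0}, {"x": 0, "y": 0.022, "z": 0, "wx": 0, "wy": 0, "wz": 0, "jaw": 0}, {"x": 0, "y": 0.01, "z": 0, "wx": 0, "wy": 0, "wz": 0, "jaw": 0}, {"x": 0, "y": -0.001, "z": 0, "wx": 0, "wy": 0, "wz": 0, "jaw": 0}])

```text
time_s: 10.8
position: [0.5362, -0.0948, 0.211]
tcp_rot: [-1.328, 0.995, -1.004]
wrist_force: [0.3, -0.5, 1.0]
finger_gap: -0.0001
```

```bash
python3 - <<'E'
from h import *
meas(3)
E
```

```text
10.80 side [(57, [317.14, 247.23], 0.1103, -0.158)]
10.85 side []
10.90 side []
```

Request:
send_rows(series=[{"x": 0, "y": 0, "z": 0, "wx": 0, "wy": 0, "wz": 0, "jaw": 0}, {"x": 0, "y": 0, "z": 0, "wx": 0, "wy": 0, "wz": 0, "jaw": 0}])

```text
time_s: 11.15
position: [0.5367, -0.0949, 0.2101]
tcp_rot: [-1.327, 0.994, -1.005]
wrist_force: [-0.4, 0.5, -0.7]
finger_gap: -0.0004
```

```bash
python3 - <<'E'
from h import *
meas(6)
E
```

```text
11.15 side []
11.20 side []
11.25 side []
11.30 side [(68, [261.79, 270.38], 0.0989, 1.611)]
11.35 side [(107, [261.84, 272.21], 0.098, 1.684)]
11.40 side [(109, [262.63, 274.83], 0.0959, 1.79)]
```

Request:
send_rows(series=[{"x": 0, "y": 0.005, "z": 0, "wx": 0, "wy": 0, "wz": 0, "jaw": 0}, {"x": 0, "y": 0.01, "z": 0, "wx": 0, "wy": 0, "wz": 0, "jaw": 0}, {"x": 0, "y": 0.015, "z": 0, "wx": 0, "wy": 0, "wz": 0, "jaw": 0}, {"x": 0, "y": 0.02, "z": 0, "wx": 0, "wy": 0, "wz": 0, "jaw": 0}, {"x": 0, "y": 0.025, "z": 0, "wx": 0, "wy": 0, "wz": 0, "jaw": 0}, {"x": 0, "y": 0.03, "z": 0, "wx": 0, "wy": 0, "wz": 0, "jaw": 0}, {"x": 0, "y": 0.034, "z": 0, "wx": 0, "wy": 0, "wz": 0, "jaw": 0}, {"x": 0, "y": 0.023, "z": 0, "wx": 0, "wy": 0, "wz": 0, "jaw": 0}, {"x": 0, "y": 0.011, "z": 0, "wx": 0, "wy": 0, "wz": 0, "jaw": 0}, {"x": 0, "y": 0.0, "z": 0, "wx": 0, "wy": 0, "wz": 0, "jaw": 0}])

```text
time_s: 12.45
position: [0.5368, -0.095, 0.2118]
tcp_rot: [-1.327, 0.993, -1.005]
wrist_force: [-0.2, -0.1, -0.4]
finger_gap: -0.0002
```

```bash
python3 - <<'E'
from h import *
meas(5)
E
```

```text
12.45 side [(137, [346.72, 270.97], 0.0988, -1.372)]
12.50 side [(140, [346.3, 267.64], 0.1003, -1.24)]
12.55 side [(144, [343.89, 264.27], 0.0992, -1.096)]
12.60 side [(142, [340.77, 261.1], 0.0984, -0.948)]
12.65 side [(142, [337.34, 258.27], 0.0982, -0.805)]
```

Request:
send_rows(series=[{"x": 0, "y": 0.005, "z": 0, "wx": 0, "wy": 0, "wz": 0, "jaw": 0}, {"x": 0, "y": 0.01, "z": 0, "wx": 0, "wy": 0, "wz": 0, "jaw": 0}, {"x": 0, "y": 0.015, "z": 0, "wx": 0, "wy": 0, "wz": 0, "jaw": 0}, {"x": 0, "y": 0.02, "z": 0, "wx": 0, "wy": 0, "wz": 0, "jaw": 0}, {"x": 0, "y": 0.025, "z": 0, "wx": 0, "wy": 0, "wz": 0, "jaw": 0}, {"x": 0, "y": 0.03, "z": 0, "wx": 0, "wy": 0, "wz": 0, "jaw": 0}, {"x": 0, "y": 0.035, "z": 0, "wx": 0, "wy": 0, "wz": 0, "jaw": 0}, {"x": 0, "y": 0.024, "z": 0, "wx": 0, "wy": 0, "wz": 0, "jaw": 0}, {"x": 0, "y": 0.012, "z": 0, "wx": 0, "wy": 0, "wz": 0, "jaw": 0}, {"x": 0, "y": 0.001, "z": 0, "wx": 0, "wy": 0, "wz": 0, "jaw": 0}])

```text
time_s: 13.7
position: [0.5363, -0.0948, 0.2102]
tcp_rot: [-1.327, 0.995, -1.004]
wrist_force: [0.5, -0.3, -0.4]
finger_gap: 0.0003
```

```bash
python3 - <<'E'
from h import *
meas(3)
E
```

```text
13.70 side [(41, [273.98, 287.22], 0.087, 2.386)]
13.75 side [(29, [278.62, 289.72], 0.0856, 2.548)]
13.80 side []
```

Request:
send_rows(series=[{"x": 0, "y": 0.005, "z": 0, "wx": 0, "wy": 0, "wz": 0, "jaw": 0}, {"x": 0, "y": 0.01, "z": 0, "wx": 0, "wy": 0, "wz": 0, "jaw": 0}, {"x": 0, "y": 0.015, "z": 0, "wx": 0, "wy": 0, "wz": 0, "jaw": 0}, {"x": 0, "y": 0.02, "z": 0, "wx": 0, "wy": 0, "wz": 0, "jaw": 0}, {"x": 0, "y": 0.025, "z": 0, "wx": 0, "wy": 0, "wz": 0, "jaw": 0}, {"x": 0, "y": 0.03, "z": 0, "wx": 0, "wy": 0, "wz": 0, "jaw": 0}, {"x": 0, "y": 0.034, "z": 0, "wx": 0, "wy": 0, "wz": 0, "jaw": 0}, {"x": 0, "y": 0.018, "z": 0, "wx": 0, "wy": 0, "wz": 0, "jaw": 0}, {"x": 0, "y": 0.0, "z": 0, "wx": 0, "wy": 0, "wz": 0, "jaw": 0}, {"x": 0, "y": -0.015, "z": 0, "wx": 0, "wy": 0, "wz": 0, "jaw": 0}, {"x": 0, "y": -0.015, "z": 0, "wx": 0, "wy": 0, "wz": 0, "jaw": 0}, {"x": -0.001, "y": -0.015, "z": -0.025, "wx": 0, "wy": 0, "wz": 0, "jaw": 0}, {"x": -0.003, "y": -0.015, "z": -0.06, "wx": 0, "wy": 0, "wz": 0, "jaw": 0}, {"x": -0.004, "y": -0.015, "z": -0.0887, "wx": 0, "wy": 0, "wz": 0, "jaw": 0}, {"x": -0.004, "y": 0.005, "z": -0.0887, "wx": 0, "wy": 0, "wz": 0, "jaw": 0}, {"x": -0.004, "y": 0.03, "z": -0.0887, "wx": 0, "wy": 0, "wz": 0, "jaw": 0}, {"x": -0.004, "y": 0.042, "z": -0.0887, "wx": 0, "wy": 0, "wz": 0, "jaw": 0}])

```text
time_s: 15.55
position: [0.4493, -0.1151, 0.1642]
tcp_rot: [-1.327, 0.997, -1.003]
wrist_force: [0.2, 0.1, -0.3]
finger_gap: -0.0001
```

```bash
python3 - <<'E'
from h import *
st(); strip(2,'s6')
d=arm.snapshot('top'); x0,y0,x1,y1=(290,160,440,310); cv2.imwrite('pics/t6.png',cv2.resize(d['frame'][y0:y1,x0:x1,::-1],None,fx=4,fy=4)); print(ears(d,'top'))
meas(1)
E
```

```text
t15.55 [ 0.4493 -0.1151  0.1642] F [ 0.2  0.1 -0.3] gap -0.000 [[0.277, 0.004, 0.961], [-0.961, -0.001, 0.277], [0.002, -1.0, 0.004]]
15.55 [(74, [265.04, 279.22], 0.0926, 1.978)]
15.60 [(56, [267.64, 282.36], 0.0904, 2.124)]
[]
15.70 side [(34, [274.29, 287.26], 0.0866, 2.393)]
```

View pics/s6.png

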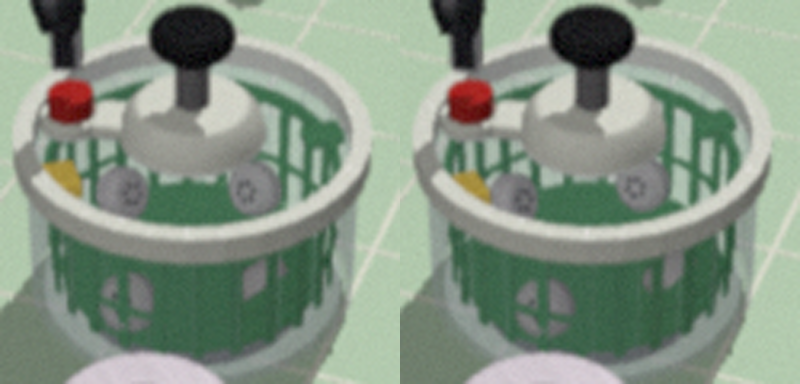

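View pics/t6.png

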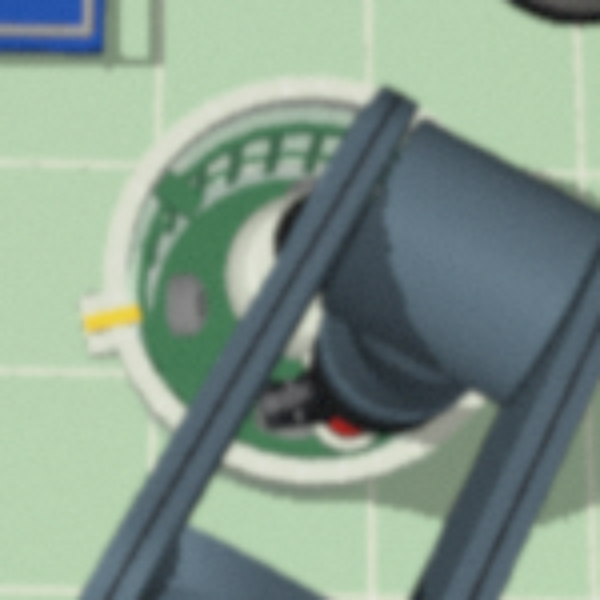

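Request:
send_rows(series=[{"x": 0, "y": 0.01, "z": 0, "wx": 0, "wy": 0, "wz": 0, "jaw": 0}, {"x": 0, "y": 0.018, "z": 0, "wx": 0, "wy": 0, "wz": 0, "jaw": 0}, {"x": 0, "y": 0.022, "z": 0, "wx": 0, "wy": 0, "wz": 0, "jaw": 0}, {"x": 0, "y": 0.026, "z": 0, "wx": 0, "wy": 0, "wz": 0, "jaw": 0}, {"x": 0, "y": 0.026, "z": 0, "wx": 0, "wy": 0, "wz": 0, "jaw": 0}, {"x": 0, "y": 0.026, "z": 0, "wx": 0, "wy": 0, "wz": 0, "jaw": 0}])

```text
time_s: 16.35
position: [0.4514, -0.1159, 0.1413]
tcp_rot: [-1.327, 0.993, -1.005]
wrist_force: [-1.8, 2.0, 2.7]
finger_gap: -0.0004
```

```bash
python3 - <<'E'
from h import *
st(); meas(3)
E
```

```text
t16.35 [ 0.4514 -0.1159  0.1413] F [-1.8  2.   2.7] gap -0.000 [[0.278, 0.007, 0.961], [-0.961, -0.002, 0.278], [0.004, -1.0, 0.006]]
16.35 side [(39, [337.79, 285.44], 0.0897, -2.011)]
16.40 side [(51, [340.12, 283.67], 0.0912, -1.918)]
16.45 side [(61, [342.36, 281.67], 0.093, -1.819)]
```

Request:
send_rows(series=[{"x": 0, "y": 0.003, "z": 0, "wx": 0, "wy": 0, "wz": 0, "jaw": 0}, {"x": 0, "y": 0.004, "z": 0, "wx": 0, "wy": 0, "wz": 0, "jaw": 0}, {"x": 0, "y": 0.004, "z": 0, "wx": 0, "wy": 0, "wz": 0, "jaw": 0}, {"x": 0, "y": 0.004, "z": 0, "wx": 0, "wy": 0, "wz": 0, "jaw": 0}])

```text
time_s: 16.9
position: [0.4518, -0.1161, 0.1376]
tcp_rot: [-1.327, 0.992, -1.006]
wrist_force: [-1.0, 1.1, 4.4]
finger_gap: 0.0002
```

```bash
python3 - <<'E'
from h import *
st(); meas(2,'t7',('top','side'))
E
```

```text
t16.90 [ 0.4518 -0.1161  0.1376] F [-1.   1.1  4.4] gap 0.000 [[0.278, 0.008, 0.961], [-0.961, -0.003, 0.278], [0.005, -1.0, 0.007]]
16.90 top [(139, [341.63, 200.74], 0.0978, -1.107)]
16.95 side [(144, [343.92, 264.42], 0.0991, -1.101)]
17.00 top [(140, [339.25, 202.75], 0.0979, -1.025)]
17.05 side [(142, [342.75, 263.13], 0.0986, -1.043)]
```

View pics/t7_top1.png

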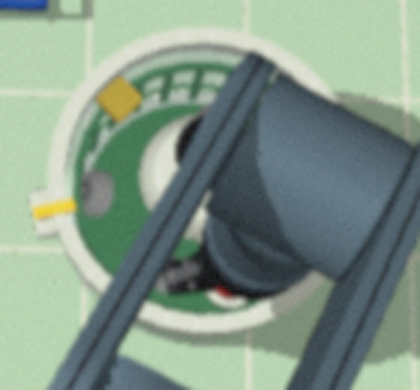

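Request:
send_rows(series=[{"x": 0, "y": -0.012, "z": 0, "wx": 0, "wy": 0, "wz": 0, "jaw": 0}])

```text
time_s: 17.2
position: [0.451, -0.1158, 0.1487]
tcp_rot: [-1.327, 0.994, -1.004]
wrist_force: [0.2, -0.9, 0.6]
finger_gap: -0.0001
```

```bash
python3 - <<'E'
from h import *
st(); meas(3,None,('top',))
E
```

```text
t17.20 [ 0.451  -0.1158  0.1487] F [ 0.2 -0.9  0.6] gap -0.000 [[0.278, 0.006, 0.961], [-0.961, -0.002, 0.278], [0.003, -1.0, 0.005]]
17.20 top [(141, [337.84, 204.18], 0.0978, -0.971)]
17.25 top [(142, [337.72, 204.36], 0.0977, -0.966)]
17.30 top [(137, [337.58, 204.5], 0.0977, -0.96)]
```

Request:
send_rows(series=[{"x": 0, "y": -0.03, "z": 0, "wx": 0, "wy": 0, "wz": 0, "jaw": 0}, {"x": 0, "y": -0.065, "z": 0, "wx": 0, "wy": 0, "wz": 0, "jaw": 0}, {"x": 0, "y": -0.079, "z": 0.01, "wx": 0, "wy": 0, "wz": 0, "jaw": 0}, {"x": 0.001, "y": -0.079, "z": 0.045, "wx": 0, "wy": 0, "wz": 0, "jaw": 0}, {"x": 0.003, "y": -0.079, "z": 0.087, "wx": 0, "wy": 0, "wz": 0, "jaw": 0}, {"x": 0.003, "y": -0.072, "z": 0.087, "wx": 0, "wy": 0, "wz": 0, "jaw": 0}, {"x": 0.003, "y": -0.063, "z": 0.087, "wx": 0, "wy": 0, "wz": 0, "jaw": 0}, {"x": 0.003, "y": -0.055, "z": 0.087, "wx": 0, "wy": 0, "wz": 0, "jaw": 0}, {"x": 0.003, "y": -0.047, "z": 0.087, "wx": 0, "wy": 0, "wz": 0, "jaw": 0}, {"x": 0.003, "y": -0.039, "z": 0.087, "wx": 0, "wy": 0, "wz": 0, "jaw": 0}, {"x": 0.003, "y": -0.031, "z": 0.087, "wx": 0, "wy": 0, "wz": 0, "jaw": 0}, {"x": 0.003, "y": -0.027, "z": 0.087, "wx": 0, "wy": 0, "wz": 0, "jaw": 0}, {"x": 0.003, "y": -0.039, "z": 0.087, "wx": 0, "wy": 0, "wz": 0, "jaw": 0}, {"x": 0.003, "y": -0.051, "z": 0.087, "wx": 0, "wy": 0, "wz": 0, "jaw": 0}, {"x": 0.003, "y": -0.062, "z": 0.087, "wx": 0, "wy": 0, "wz": 0, "jaw": 0}])

```text
time_s: 18.85
position: [0.5357, -0.0952, 0.2146]
tcp_rot: [-1.327, 0.991, -1.008]
wrist_force: [1.0, -0.2, 0.1]
finger_gap: 0.0003
```

```bash
python3 - <<'E'
from h import *
st(); strip(2,'s8')
E
```

```text
t18.85 [ 0.5357 -0.0952  0.2146] F [ 1.  -0.2  0.1] gap 0.000 [[0.277, 0.01, 0.961], [-0.961, -0.004, 0.277], [0.007, -1.0, 0.008]]
18.85 []
18.90 []
```

View pics/s8.png

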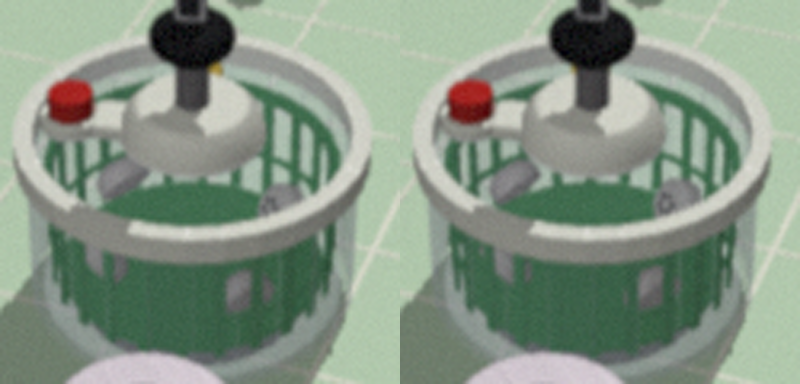

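Request:
send_rows(series=[{"x": 0, "y": 0.006, "z": 0, "wx": 0, "wy": 0, "wz": 0, "jaw": 0}, {"x": 0, "y": 0.012, "z": 0, "wx": 0, "wy": 0, "wz": 0, "jaw": 0}, {"x": 0, "y": 0.018, "z": 0, "wx": 0, "wy": 0, "wz": 0, "jaw": 0}, {"x": 0, "y": 0.024, "z": 0, "wx": 0, "wy": 0, "wz": 0, "jaw": 0}, {"x": 0, "y": 0.03, "z": 0, "wx": 0, "wy": 0, "wz": 0, "jaw": 0}, {"x": 0, "y": 0.036, "z": 0, "wx": 0, "wy": 0, "wz": 0, "jaw": 0}, {"x": 0, "y": 0.038, "z": 0, "wx": 0, "wy": 0, "wz": 0, "jaw": 0}, {"x": 0, "y": 0.027, "z": 0, "wx": 0, "wy": 0, "wz": 0, "jaw": 0}, {"x": 0, "y": 0.015, "z": 0, "wx": 0, "wy": 0, "wz": 0, "jaw": 0}, {"x": 0, "y": 0.004, "z": 0, "wx": 0, "wy": 0, "wz": 0, "jaw": 0}])

```text
time_s: 19.95
position: [0.5369, -0.0957, 0.2124]
tcp_rot: [-1.326, 0.988, -1.01]
wrist_force: [-0.1, -0.1, -0.6]
finger_gap: -0.0001
```

```bash
python3 - <<'E'
from h import *
meas(4)
E
```

```text
19.95 side [(33, [276.97, 288.85], 0.0859, 2.491)]
20.00 side [(26, [281.35, 290.73], 0.0845, 2.632)]
20.05 side []
20.10 side []
```

Request:
send_rows(series=[{"x": 0, "y": 0.006, "z": 0, "wx": 0, "wy": 0, "wz": 0, "jaw": 0}, {"x": 0, "y": 0.011, "z": 0, "wx": 0, "wy": 0, "wz": 0, "jaw": 0}, {"x": 0, "y": 0.016, "z": 0, "wx": 0, "wy": 0, "wz": 0, "jaw": 0}, {"x": 0, "y": 0.021, "z": 0, "wx": 0, "wy": 0, "wz": 0, "jaw": 0}, {"x": 0, "y": 0.026, "z": 0, "wx": 0, "wy": 0, "wz": 0, "jaw": 0}, {"x": 0, "y": 0.031, "z": 0, "wx": 0, "wy": 0, "wz": 0, "jaw": 0}, {"x": 0, "y": 0.036, "z": 0, "wx": 0, "wy": 0, "wz": 0, "jaw": 0}, {"x": 0, "y": 0.025, "z": 0, "wx": 0, "wy": 0, "wz": 0, "jaw": 0}, {"x": 0, "y": 0.013, "z": 0, "wx": 0, "wy": 0, "wz": 0, "jaw": 0}, {"x": 0, "y": 0.003, "z": 0, "wx": 0, "wy": 0, "wz": 0, "jaw": 0}])

```text
time_s: 21.15
position: [0.5366, -0.0953, 0.2095]
tcp_rot: [-1.326, 0.988, -1.01]
wrist_force: [-1.8, 0.9, 1.1]
finger_gap: -0.0003
```

```bash
python3 - <<'E'
from h import *
st();meas(2,'s9')
E
```

```text
t21.15 [ 0.5366 -0.0953  0.2095] F [-1.8  0.9  1.1] gap -0.000 [[0.278, 0.012, 0.961], [-0.961, -0.005, 0.278], [0.008, -1.0, 0.011]]
21.15 side [(129, [330.54, 254.09], 0.0989, -0.565)]
21.20 side [(99, [326.66, 251.75], 0.1017, -0.432)]
```

Request:
send_rows(series=[{"x": 0, "y": 0.006, "z": 0, "wx": 0, "wy": 0, "wz": 0, "jaw": 0}, {"x": 0, "y": 0.012, "z": 0, "wx": 0, "wy": 0, "wz": 0, "jaw": 0}, {"x": 0, "y": 0.018, "z": 0, "wx": 0, "wy": 0, "wz": 0, "jaw": 0}, {"x": 0, "y": 0.024, "z": 0, "wx": 0, "wy": 0, "wz": 0, "jaw": 0}, {"x": 0, "y": 0.03, "z": 0, "wx": 0, "wy": 0, "wz": 0, "jaw": 0}, {"x": 0, "y": 0.034, "z": 0, "wx": 0, "wy": 0, "wz": 0, "jaw": 0}, {"x": 0, "y": 0.023, "z": 0, "wx": 0, "wy": 0, "wz": 0, "jaw": 0}, {"x": 0, "y": 0.011, "z": 0, "wx": 0, "wy": 0, "wz": 0, "jaw": 0}, {"x": 0, "y": 0.0, "z": 0, "wx": 0, "wy": 0, "wz": 0, "jaw": 0}])

```text
time_s: 22.15
position: [0.5377, -0.0956, 0.2113]
tcp_rot: [-1.325, 0.985, -1.012]
wrist_force: [-0.1, -0.2, 0.1]
finger_gap: -0.0
```

```bash
python3 - <<'E'
from h import *
meas(3)
E
```

```text
22.15 side [(35, [276.26, 288.46], 0.086, 2.466)]
22.20 side [(27, [281.63, 290.78], 0.0843, 2.639)]
22.25 side []
```

Request:
send_rows(series=[{"x": 0, "y": 0.0, "z": 0, "wx": 0, "wy": 0, "wz": 0, "jaw": 0}, {"x": 0, "y": 0.0, "z": 0, "wx": 0, "wy": 0, "wz": 0, "jaw": 0}, {"x": 0, "y": 0.0, "z": 0, "wx": 0, "wy": 0, "wz": 0, "jaw": 0}, {"x": 0, "y": 0.005, "z": 0, "wx": 0, "wy": 0, "wz": 0, "jaw": 0}, {"x": 0, "y": 0.01, "z": 0, "wx": 0, "wy": 0, "wz": 0, "jaw": 0}, {"x": 0, "y": 0.015, "z": 0, "wx": 0, "wy": 0, "wz": 0, "jaw": 0}, {"x": 0, "y": 0.02, "z": 0, "wx": 0, "wy": 0, "wz": 0, "jaw": 0}, {"x": 0, "y": 0.025, "z": 0, "wx": 0, "wy": 0, "wz": 0, "jaw": 0}, {"x": 0, "y": 0.03, "z": 0, "wx": 0, "wy": 0, "wz": 0, "jaw": 0}, {"x": 0, "y": 0.035, "z": 0, "wx": 0, "wy": 0, "wz": 0, "jaw": 0}, {"x": 0, "y": 0.024, "z": 0, "wx": 0, "wy": 0, "wz": 0, "jaw": 0}, {"x": 0, "y": 0.012, "z": 0, "wx": 0, "wy": 0, "wz": 0, "jaw": 0}, {"x": 0, "y": 0.001, "z": 0, "wx": 0, "wy": 0, "wz": 0, "jaw": 0}])

```text
time_s: 23.6
position: [0.5384, -0.0959, 0.2115]
tcp_rot: [-1.324, 0.983, -1.014]
wrist_force: [0.0, -0.7, -0.7]
finger_gap: -0.0002
```

```bash
python3 - <<'E'
from h import *
meas(3)
E
```

```text
23.60 side [(85, [285.18, 250.19], 0.1038, 0.597)]
23.65 side [(95, [280.59, 251.89], 0.1029, 0.724)]
23.70 side [(55, [278.29, 252.95], 0.1024, 0.793)]
```

Request:
send_rows(series=[{"x": 0, "y": 0.006, "z": 0, "wx": 0, "wy": 0, "wz": 0, "jaw": 0}, {"x": 0, "y": 0.0115, "z": 0, "wx": 0, "wy": 0, "wz": 0, "jaw": 0}, {"x": 0, "y": 0.017, "z": 0, "wx": 0, "wy": 0, "wz": 0, "jaw": 0}, {"x": 0, "y": 0.0225, "z": 0, "wx": 0, "wy": 0, "wz": 0, "jaw": 0}, {"x": 0, "y": 0.028, "z": 0, "wx": 0, "wy": 0, "wz": 0, "jaw": 0}, {"x": 0, "y": 0.0335, "z": 0, "wx": 0, "wy": 0, "wz": 0, "jaw": 0}, {"x": 0, "y": 0.036, "z": 0, "wx": 0, "wy": 0, "wz": 0, "jaw": 0}, {"x": 0, "y": 0.024, "z": 0, "wx": 0, "wy": 0, "wz": 0, "jaw": 0}, {"x": 0, "y": 0.012, "z": 0, "wx": 0, "wy": 0, "wz": 0, "jaw": 0}, {"x": 0, "y": 0.001, "z": 0, "wx": 0, "wy": 0, "wz": 0, "jaw": 0}])

```text
time_s: 24.75
position: [0.5391, -0.0962, 0.2114]
tcp_rot: [-1.323, 0.981, -1.016]
wrist_force: [0.4, 0.4, 0.2]
finger_gap: -0.0
```

```bash
python3 - <<'E'
from h import *
st();meas(3)
E
```

```text
t24.75 [ 0.5391 -0.0962  0.2114] F [0.4 0.4 0.2] gap -0.000 [[0.278, 0.02, 0.961], [-0.961, -0.008, 0.278], [0.013, -1.0, 0.017]]
24.75 side [(28, [332.96, 288.25], 0.0871, -2.181)]
24.80 side [(39, [337.79, 285.44], 0.0897, -2.011)]
24.85 side [(56, [340.88, 283.12], 0.0919, -1.889)]
```

Request:
send_rows(series=[{"x": 0, "y": 0.006, "z": 0, "wx": -0.3, "wy": 0, "wz": 0.2, "jaw": 0}, {"x": 0, "y": 0.0115, "z": 0, "wx": -0.6, "wy": 0, "wz": 0.4, "jaw": 0}, {"x": 0, "y": 0.017, "z": 0, "wx": -1, "wy": 0, "wz": 0.7, "jaw": 0}, {"x": 0, "y": 0.0225, "z": 0, "wx": -1, "wy": 0, "wz": 0.7, "jaw": 0}, {"x": 0, "y": 0.028, "z": 0, "wx": -1, "wy": 0, "wz": 0.7, "jaw": 0}, {"x": 0, "y": 0.033, "z": 0, "wx": -1, "wy": 0, "wz": 0.7, "jaw": 0}, {"x": 0, "y": 0.036, "z": 0, "wx": -1, "wy": 0, "wz": 0.7, "jaw": 0}, {"x": 0, "y": 0.018, "z": 0, "wx": -1, "wy": 0, "wz": 0.7, "jaw": 0}, {"x": 0, "y": 0.0, "z": 0, "wx": -1, "wy": 0, "wz": 0.7, "jaw": 0}, {"x": 0, "y": -0.015, "z": 0, "wx": -1, "wy": 0, "wz": 0.7, "jaw": 0}, {"x": 0, "y": -0.015, "z": 0, "wx": -1, "wy": 0, "wz": 0.7, "jaw": 0}, {"x": -0.002, "y": -0.015, "z": -0.025, "wx": -1, "wy": 0, "wz": 0.7, "jaw": 0}, {"x": -0.004, "y": -0.015, "z": -0.06, "wx": -1, "wy": 0, "wz": 0.7, "jaw": 0}, {"x": -0.006, "y": -0.015, "z": -0.091, "wx": -1, "wy": 0, "wz": 0.7, "jaw": 0}, {"x": -0.006, "y": 0.005, "z": -0.091, "wx": -1, "wy": 0, "wz": 0.7, "jaw": 0}, {"x": -0.006, "y": 0.03, "z": -0.091, "wx": -1, "wy": 0, "wz": 0.7, "jaw": 0}, {"x": -0.006, "y": 0.045, "z": -0.091, "wx": -1, "wy": 0, "wz": 0.7, "jaw": 0}])

```text
time_s: 26.6
position: [0.4499, -0.1156, 0.1613]
tcp_rot: [-1.33, 1.001, -0.999]
wrist_force: [-0.7, 0.8, -0.0]
finger_gap: -0.0003
```

```bash
python3 - <<'E'
from h import *
st();meas(2,None,('side','top'))
E
```

```text
t26.60 [ 0.4499 -0.1156  0.1613] F [-0.7  0.8 -0. ] gap -0.000 [[0.277, -0.001, 0.961], [-0.961, 0.0, 0.277], [-0.0, -1.0, -0.001]]
26.60 side []
26.65 top []
26.70 side []
26.75 top []
```

Request:
send_rows(series=[{"x": 0, "y": 0.008, "z": 0, "wx": 0, "wy": 0, "wz": 0, "jaw": 0}, {"x": 0, "y": 0.013, "z": 0, "wx": 0, "wy": 0, "wz": 0, "jaw": 0}])

```text
time_s: 27.0
position: [0.4515, -0.1162, 0.1503]
tcp_rot: [-1.33, 0.999, -1.001]
wrist_force: [0.7, 0.4, -0.7]
finger_gap: 0.0002
```

```bash
python3 - <<'E'
from h import *
st();meas(2,None,('side','top'))
E
```

```text
t27.00 [ 0.4515 -0.1162  0.1503] F [ 0.7  0.4 -0.7] gap 0.000 [[0.278, 0.001, 0.961], [-0.961, -0.001, 0.278], [0.001, -1.0, 0.0]]
27.00 side [(115, [346.52, 274.16], 0.0976, -1.499)]
27.05 top [(141, [349.8, 195.81], 0.0979, -1.359)]
27.10 side [(141, [346.33, 267.91], 0.1001, -1.251)]
27.15 top [(138, [340.79, 201.51], 0.0976, -1.077)]
```

Request:
send_rows(series=[{"x": 0, "y": 0.007, "z": 0, "wx": 0, "wy": 0, "wz": 0, "jaw": 0}, {"x": 0, "y": 0.0115, "z": 0, "wx": 0, "wy": 0, "wz": 0, "jaw": 0}, {"x": 0, "y": 0.0115, "z": 0, "wx": 0, "wy": 0, "wz": 0, "jaw": 0}, {"x": 0, "y": 0.0115, "z": 0, "wx": 0, "wy": 0, "wz": 0, "jaw": 0}])

```text
time_s: 27.6
position: [0.4519, -0.1164, 0.1395]
tcp_rot: [-1.33, 0.998, -1.001]
wrist_force: [2.0, -1.1, 3.6]
finger_gap: -0.0004
```

```bash
python3 - <<'E'
from h import *
st();meas(1,'b1',('top','side'));meas(1,None,('top','side'))
E
```

```text
t27.60 [ 0.4519 -0.1164  0.1395] F [ 2.  -1.1  3.6] gap -0.000 [[0.278, 0.001, 0.961], [-0.961, -0.001, 0.278], [0.002, -1.0, 0.001]]
27.60 top [(186, [325.55, 240.26], 0.1057, 0.035)]
27.65 side []
27.70 top [(124, [331.77, 247.33], 0.0975, 0.254)]
27.75 side [(36, [294.61, 246.33], 0.1122, 0.346)]
```

Request:
send_rows(series=[{"x": 0, "y": -0.007, "z": 0, "wx": 0, "wy": 0, "wz": 0, "jaw": 0}, {"x": 0, "y": -0.007, "z": 0, "wx": 0, "wy": 0, "wz": 0, "jaw": 0}, {"x": 0, "y": -0.007, "z": 0, "wx": 0, "wy": 0, "wz": 0, "jaw": 0}])

```text
time_s: 28.1
position: [0.4511, -0.116, 0.1462]
tcp_rot: [-1.33, 0.999, -1.0]
wrist_force: [0.5, -0.9, -0.1]
finger_gap: 0.0001
```

```bash
python3 - <<'E'
from h import *
st();meas(6,None,('side',))
E
```

```text
t28.10 [ 0.4511 -0.116   0.1462] F [ 0.5 -0.9 -0.1] gap 0.000 [[0.278, 0.0, 0.961], [-0.961, -0.001, 0.278], [0.001, -1.0, -0.0]]
28.10 side [(68, [278.85, 252.71], 0.1024, 0.777)]
28.15 side [(45, [277.64, 253.16], 0.1027, 0.81)]
28.20 side []
28.25 side []
28.30 side []
28.35 side []
```

Request:
send_rows(series=[{"x": 0, "y": -0.002, "z": 0, "wx": 0, "wy": 0, "wz": 0, "jaw": 0}, {"x": 0, "y": -0.002, "z": 0, "wx": 0, "wy": 0, "wz": 0, "jaw": 0}, {"x": 0, "y": -0.002, "z": 0, "wx": 0, "wy": 0, "wz": 0, "jaw": 0}, {"x": 0, "y": -0.002, "z": 0, "wx": 0, "wy": 0, "wz": 0, "jaw": 0}])

```text
time_s: 28.8
position: [0.4516, -0.1162, 0.1482]
tcp_rot: [-1.33, 0.998, -1.001]
wrist_force: [0.1, 0.3, 0.3]
finger_gap: -0.0001
```

```bash
python3 - <<'E'
from h import *
strip(2,'s11');meas(4,None,('side',))
E
```

```text
28.80 [(116, [262.34, 274.2], 0.0965, 1.764)]
28.85 [(107, [262.79, 275.63], 0.0957, 1.822)]
28.90 side [(97, [263.39, 276.73], 0.0947, 1.869)]
28.95 side [(91, [264.44, 278.09], 0.093, 1.929)]
29.00 side [(76, [264.97, 279.11], 0.0926, 1.973)]
29.05 side [(71, [266.14, 280.55], 0.0914, 2.039)]
```

View pics/s11.png

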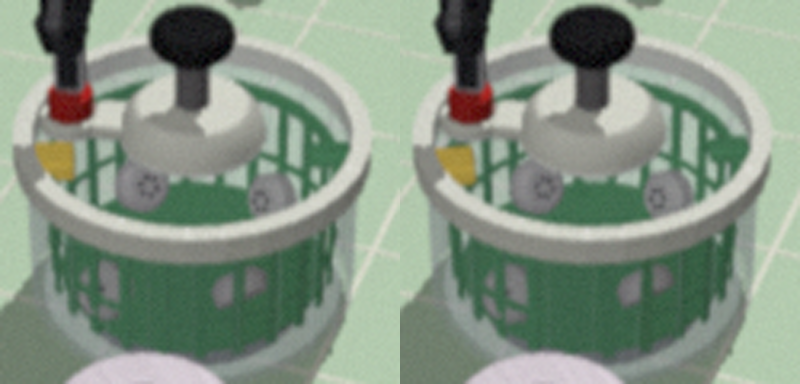

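Request:
send_rows(series=[{"x": 0, "y": -0.03, "z": 0, "wx": 0, "wy": 0, "wz": 0, "jaw": 0}, {"x": 0, "y": -0.065, "z": 0, "wx": 0, "wy": 0, "wz": 0, "jaw": 0}, {"x": 0, "y": -0.079, "z": 0.01, "wx": 0, "wy": 0, "wz": 0, "jaw": 0}, {"x": 0.001, "y": -0.079, "z": 0.045, "wx": 0, "wy": 0, "wz": 0, "jaw": 0}, {"x": 0.0025, "y": -0.079, "z": 0.0867, "wx": 0, "wy": 0, "wz": 0, "jaw": 0}, {"x": 0.0025, "y": -0.07, "z": 0.0867, "wx": 0, "wy": 0, "wz": 0, "jaw": 0}, {"x": 0.0025, "y": -0.062, "z": 0.0867, "wx": 0, "wy": 0, "wz": 0, "jaw": 0}, {"x": 0.0025, "y": -0.057, "z": 0.0867, "wx": 0, "wy": 0, "wz": 0, "jaw": 0}, {"x": 0.0025, "y": -0.052, "z": 0.0867, "wx": 0, "wy": 0, "wz": 0, "jaw": 0}, {"x": 0.0025, "y": -0.047, "z": 0.0867, "wx": 0, "wy": 0, "wz": 0, "jaw": 0}, {"x": 0.0025, "y": -0.042, "z": 0.0867, "wx": 0, "wy": 0, "wz": 0, "jaw": 0}, {"x": 0.0025, "y": -0.037, "z": 0.0867, "wx": 0, "wy": 0, "wz": 0, "jaw": 0}, {"x": 0.0025, "y": -0.032, "z": 0.0867, "wx": 0, "wy": 0, "wz": 0, "jaw": 0}, {"x": 0.0025, "y": -0.0275, "z": 0.0867, "wx": 0, "wy": 0, "wz": 0, "jaw": 0}, {"x": 0.0025, "y": -0.045, "z": 0.0867, "wx": 0, "wy": 0, "wz": 0, "jaw": 0}, {"x": 0.0025, "y": -0.062, "z": 0.0867, "wx": 0, "wy": 0, "wz": 0, "jaw": 0}, {"x": 0.0025, "y": -0.079, "z": 0.0867, "wx": 0, "wy": 0, "wz": 0, "jaw": 0}, {"x": 0.0025, "y": -0.079, "z": 0.0867, "wx": 0, "wy": 0, "wz": 0, "jaw": 0}])

```text
time_s: 30.9
position: [0.5358, -0.0954, 0.2295]
tcp_rot: [-1.329, 0.996, -1.005]
wrist_force: [-0.5, -0.3, 0.2]
finger_gap: -0.0001
```

```bash
python3 - <<'E'
from h import *
st();strip(2,'s12')
E
```

```text
t30.90 [ 0.5358 -0.0954  0.2295] F [-0.5 -0.3  0.2] gap -0.000 [[0.277, 0.004, 0.961], [-0.961, -0.003, 0.277], [0.004, -1.0, 0.003]]
30.90 [(104, [346.12, 276.07], 0.097, -1.576)]
30.95 [(120, [346.7, 273.84], 0.098, -1.486)]
```

View pics/s12.png

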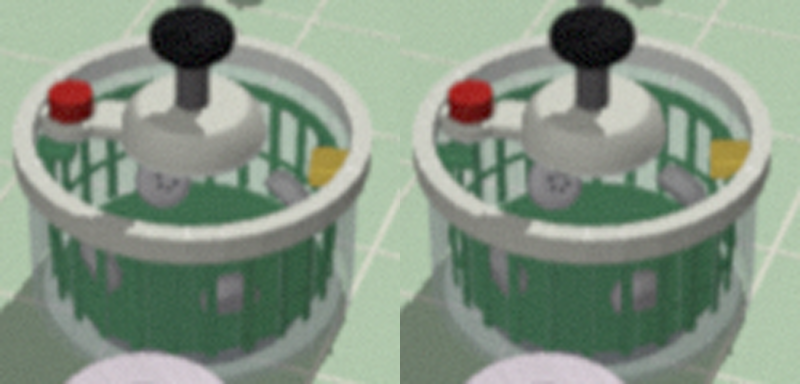

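Request:
send_rows(series=[{"x": -0.001, "y": 0, "z": -0.03, "wx": 0, "wy": 0, "wz": 0, "jaw": 0}, {"x": -0.003, "y": 0, "z": -0.065, "wx": 0, "wy": 0, "wz": 0, "jaw": 0}, {"x": -0.004, "y": 0.005, "z": -0.0877, "wx": 0, "wy": 0, "wz": 0, "jaw": 0}, {"x": -0.004, "y": 0.03, "z": -0.0877, "wx": 0, "wy": 0, "wz": 0, "jaw": 0}, {"x": -0.004, "y": 0.06, "z": -0.0877, "wx": 0, "wy": 0, "wz": 0, "jaw": 0}, {"x": -0.004, "y": 0.075, "z": -0.0877, "wx": 0, "wy": 0, "wz": 0, "jaw": 0}, {"x": -0.004, "y": 0.079, "z": -0.0877, "wx": 0, "wy": 0, "wz": 0, "jaw": 0}, {"x": -0.004, "y": 0.079, "z": -0.0877, "wx": 0, "wy": 0, "wz": 0, "jaw": 0}])

```text
time_s: 31.8
position: [0.4483, -0.1149, 0.1468]
tcp_rot: [-1.33, 1.002, -0.999]
wrist_force: [0.3, -0.3, -0.5]
finger_gap: 0.0001
```

```bash
python3 - <<'E'
from h import *
st();meas(2,None,('top',));meas(2)
E
```

```text
t31.80 [ 0.4483 -0.1149  0.1468] F [ 0.3 -0.3 -0.5] gap 0.000 [[0.277, -0.002, 0.961], [-0.961, -0.0, 0.277], [-0.0, -1.0, -0.002]]
31.80 top [(190, [326.19, 242.47], 0.1057, 0.09)]
31.85 top [(123, [331.67, 247.21], 0.0976, 0.25)]
31.90 side [(34, [294.59, 246.35], 0.1122, 0.346)]
31.95 side [(58, [292.17, 247.16], 0.1101, 0.405)]
```

Request:
send_rows(series=[{"x": 0, "y": -0.003, "z": 0, "wx": 0, "wy": 0, "wz": 0, "jaw": 0}, {"x": 0, "y": -0.003, "z": 0, "wx": 0, "wy": 0, "wz": 0, "jaw": 0}, {"x": 0, "y": -0.003, "z": 0, "wx": 0, "wy": 0, "wz": 0, "jaw": 0}, {"x": 0, "y": -0.003, "z": 0, "wx": 0, "wy": 0, "wz": 0, "jaw": 0}, {"x": 0, "y": -0.003, "z": 0, "wx": 0, "wy": 0, "wz": 0, "jaw": 0}, {"x": 0, "y": -0.003, "z": 0, "wx": 0, "wy": 0, "wz": 0, "jaw": 0}])

```text
time_s: 32.6
position: [0.4499, -0.1156, 0.1516]
tcp_rot: [-1.33, 0.998, -1.002]
wrist_force: [-0.0, 0.1, -0.0]
finger_gap: -0.0
```

```bash
python3 - <<'E'
from h import *
st();meas(4)
E
```

```text
t32.60 [ 0.4499 -0.1156  0.1516] F [-0.   0.1 -0. ] gap -0.000 [[0.277, 0.002, 0.961], [-0.961, -0.002, 0.277], [0.003, -1.0, 0.001]]
32.60 side [(67, [261.54, 270.4], 0.0995, 1.612)]
32.65 side [(88, [261.4, 271.35], 0.0993, 1.65)]
32.70 side [(109, [261.68, 272.3], 0.0983, 1.687)]
32.75 side [(119, [262.09, 273.34], 0.0972, 1.729)]
```

Request:
send_rows(series=[{"x": 0, "y": 0, "z": 0, "wx": 0, "wy": 0, "wz": 0, "jaw": 0}, {"x": 0, "y": 0, "z": 0, "wx": 0, "wy": 0, "wz": 0, "jaw": 0}, {"x": 0, "y": 0, "z": 0, "wx": 0, "wy": 0, "wz": 0, "jaw": 0}, {"x": 0, "y": 0, "z": 0, "wx": 0, "wy": 0, "wz": 0, "jaw": 0}, {"x": 0, "y": 0, "z": 0, "wx": 0, "wy": 0, "wz": 0, "jaw": 0}, {"x": 0, "y": 0, "z": 0, "wx": 0, "wy": 0, "wz": 0, "jaw": 0}, {"x": 0, "y": 0, "z": 0, "wx": 0, "wy": 0, "wz": 0, "jaw": 0}, {"x": 0, "y": 0, "z": 0, "wx": 0, "wy": 0, "wz": 0, "jaw": 0}, {"x": 0, "y": 0, "z": 0, "wx": 0, "wy": 0, "wz": 0, "jaw": 0}, {"x": 0, "y": 0, "z": 0, "wx": 0, "wy": 0, "wz": 0, "jaw": 0}, {"x": 0, "y": 0, "z": 0, "wx": 0, "wy": 0, "wz": 0, "jaw": 0}, {"x": 0, "y": 0, "z": 0, "wx": 0, "wy": 0, "wz": 0, "jaw": 0}, {"x": 0, "y": 0, "z": 0, "wx": 0, "wy": 0, "wz": 0, "jaw": 0}, {"x": 0, "y": 0, "z": 0, "wx": 0, "wy": 0, "wz": 0, "jaw": 0}, {"x": 0, "y": 0, "z": 0, "wx": 0, "wy": 0, "wz": 0, "jaw": 0}])

```text
time_s: 34.3
position: [0.45, -0.1156, 0.1516]
tcp_rot: [-1.33, 0.998, -1.002]
wrist_force: [0.2, -0.3, -0.3]
finger_gap: 0.0003
```

```bash
python3 - <<'E'
from h import *
st();meas(2,None,('side','top'))
E
```

```text
t34.30 [ 0.45   -0.1156  0.1516] F [ 0.2 -0.3 -0.3] gap 0.000 [[0.277, 0.002, 0.961], [-0.961, -0.002, 0.277], [0.003, -1.0, 0.001]]
34.30 side []
34.35 top []
34.40 side []
34.45 top []
```

Request:
send_rows(series=[{"x": 0, "y": 0.001, "z": 0, "wx": 0, "wy": 0, "wz": 0, "jaw": 0}, {"x": 0, "y": 0.002, "z": 0, "wx": 0, "wy": 0, "wz": 0, "jaw": 0}, {"x": 0, "y": 0.003, "z": 0, "wx": 0, "wy": 0, "wz": 0, "jaw": 0}, {"x": 0, "y": 0.003, "z": 0, "wx": 0, "wy": 0, "wz": 0, "jaw": 0}])

```text
time_s: 34.9
position: [0.4499, -0.1155, 0.1484]
tcp_rot: [-1.33, 0.998, -1.002]
wrist_force: [-0.1, -0.1, -0.2]
finger_gap: 0.0004
```

```bash
python3 - <<'E'
from h import *
st();meas(2,None,('side','top'))
E
```

```text
t34.90 [ 0.4499 -0.1155  0.1484] F [-0.1 -0.1 -0.2] gap 0.000 [[0.277, 0.002, 0.961], [-0.961, -0.002, 0.277], [0.002, -1.0, 0.001]]
34.90 side [(51, [339.96, 283.8], 0.0911, -1.924)]
34.95 top [(120, [370.75, 192.22], 0.0994, -1.916)]
35.00 side [(63, [342.05, 281.94], 0.0927, -1.833)]
35.05 top [(138, [367.58, 192.56], 0.0978, -1.835)]
```

Request:
send_rows(series=[{"x": 0, "y": 0, "z": 0, "wx": 0, "wy": 0, "wz": 0, "jaw": 0}, {"x": 0, "y": 0, "z": 0, "wx": 0, "wy": 0, "wz": 0, "jaw": 0}, {"x": 0, "y": 0, "z": 0, "wx": 0, "wy": 0, "wz": 0, "jaw": 0}, {"x": 0, "y": 0, "z": 0, "wx": 0, "wy": 0, "wz": 0, "jaw": 0}, {"x": 0, "y": 0, "z": 0, "wx": 0, "wy": 0, "wz": 0, "jaw": 0}, {"x": 0, "y": 0, "z": 0, "wx": 0, "wy": 0, "wz": 0, "jaw": 0}])

```text
time_s: 35.7
position: [0.45, -0.1156, 0.1487]
tcp_rot: [-1.33, 0.998, -1.002]
wrist_force: [-0.7, -0.1, -0.2]
finger_gap: -0.0002
```

```bash
python3 - <<'E'
from h import *
meas(3,None,('top',))
E
```

```text
35.70 top [(139, [347.21, 197.27], 0.0975, -1.281)]
35.75 top [(140, [345.95, 197.84], 0.0978, -1.244)]
35.80 top [(138, [344.67, 198.63], 0.0978, -1.205)]
```

Request:
send_rows(series=[{"x": 0, "y": 0, "z": 0, "wx": 0, "wy": 0, "wz": 0, "jaw": 0}, {"x": 0, "y": 0, "z": 0, "wx": 0, "wy": 0, "wz": 0, "jaw": 0}, {"x": 0, "y": 0, "z": 0, "wx": 0, "wy": 0, "wz": 0, "jaw": 0}, {"x": 0, "y": 0, "z": 0, "wx": 0, "wy": 0, "wz": 0, "jaw": 0}, {"x": 0, "y": 0, "z": 0, "wx": 0, "wy": 0, "wz": 0, "jaw": 0}, {"x": 0, "y": 0, "z": 0, "wx": 0, "wy": 0, "wz": 0, "jaw": 0}])

```text
time_s: 36.45
position: [0.45, -0.1156, 0.1487]
tcp_rot: [-1.33, 0.998, -1.002]
wrist_force: [0.2, -0.5, 0.3]
finger_gap: -0.0001
```

```bash
python3 - <<'E'
from h import *
meas(3,None,('top',))
E
```

```text
36.45 top [(138, [332.61, 210.8], 0.098, -0.748)]
36.50 top [(140, [331.95, 211.83], 0.0981, -0.715)]
36.55 top [(141, [331.54, 212.83], 0.0978, -0.687)]
```

Request:
send_rows(series=[{"x": 0, "y": 0, "z": 0, "wx": 0, "wy": 0, "wz": 0, "jaw": 0}, {"x": 0, "y": 0, "z": 0, "wx": 0, "wy": 0, "wz": 0, "jaw": 0}, {"x": 0, "y": 0.001, "z": 0, "wx": 0, "wy": 0, "wz": 0, "jaw": 0}, {"x": 0, "y": 0.001, "z": 0, "wx": 0, "wy": 0, "wz": 0, "jaw": 0}, {"x": 0, "y": 0.002, "z": 0, "wx": 0, "wy": 0, "wz": 0, "jaw": 0}, {"x": 0, "y": 0.003, "z": 0, "wx": 0, "wy": 0, "wz": 0, "jaw": 0}, {"x": 0, "y": 0.003, "z": 0, "wx": 0, "wy": 0, "wz": 0, "jaw": 0}])

```text
time_s: 37.3
position: [0.4499, -0.1156, 0.1455]
tcp_rot: [-1.33, 0.998, -1.002]
wrist_force: [-0.1, -0.9, -0.4]
finger_gap: -0.0001
```

```bash
python3 - <<'E'
from h import *
st();meas(2,'e1',('top',))
E
```

```text
t37.30 [ 0.4499 -0.1156  0.1455] F [-0.1 -0.9 -0.4] gap -0.000 [[0.277, 0.002, 0.961], [-0.961, -0.002, 0.277], [0.002, -1.0, 0.001]]
37.30 top [(133, [327.44, 227.16], 0.0979, -0.29)]
37.35 top [(133, [327.23, 227.96], 0.0983, -0.269)]
```

View pics/e1_top1.png

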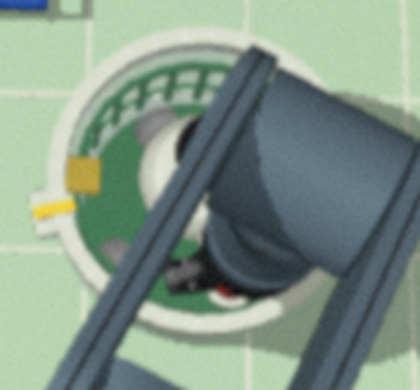

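Request:
send_rows(series=[{"x": 0, "y": 0, "z": 0, "wx": 0, "wy": 0, "wz": 0, "jaw": 0}, {"x": 0, "y": 0.0, "z": 0, "wx": 0, "wy": 0, "wz": 0, "jaw": 0}, {"x": 0, "y": 0.001, "z": 0, "wx": 0, "wy": 0, "wz": 0, "jaw": 0}])

```text
time_s: 37.7
position: [0.4501, -0.1157, 0.1448]
tcp_rot: [-1.33, 0.997, -1.003]
wrist_force: [-0.4, 0.3, 1.4]
finger_gap: 0.0002
```

```bash
python3 - <<'E'
from h import *
d=arm.snapshot('top'); st()
im=d['frame'].copy(); im[:,300:326][228:250]=np.where(False,0,im[:,300:326][228:250])
print(ears(d,'top'), [ (int(b[0]),b[1].tolist()) for b in blob(d,(18,90,70),(34,255,200),BX['top'])])
E
```

```text
t37.75 [ 0.4501 -0.1156  0.1447] F [ 0.8 -0.1  2.5] gap 0.000 [[0.277, 0.002, 0.961], [-0.961, -0.002, 0.277], [0.003, -1.0, 0.001]]
[(186, [324.51, 235.18], 0.1058, -0.09)] [(125, [327.78, 233.27])]
```

Request:
send_rows(series=[{"x": 0, "y": 0, "z": 0, "wx": 0, "wy": 0, "wz": 0, "jaw": 0}, {"x": 0, "y": 0.007, "z": 0, "wx": 0, "wy": 0, "wz": 0, "jaw": 0}, {"x": 0, "y": 0.009, "z": 0, "wx": 0, "wy": 0, "wz": 0, "jaw": 0}, {"x": 0, "y": 0.009, "z": 0, "wx": 0, "wy": 0, "wz": 0, "jaw": 0}])

```text
time_s: 38.15
position: [0.4505, -0.1159, 0.1356]
tcp_rot: [-1.329, 0.997, -1.003]
wrist_force: [1.3, -0.5, 5.1]
finger_gap: -0.0002
```

```bash
python3 - <<'E'
from h import *
st()
for i in range(2):
    d=arm.snapshot('top'); print([ (int(b[0]),b[1].tolist(),back(d,*b[1],.13)) for b in blob(d,(18,90,70),(34,255,200),BX['top'])])
    for b in blob(d,(18,90,70),(34,255,200),BX['top']):
        X=back(d,*b[1],.13)[:2]-C; print(np.hypot(*X),np.arctan2(X[1],X[0])-YAW-np.pi/2)
im=d['frame'][:,:,::-1].copy(); b=cv2.resize(im[190:290,300:400],None,fx=6,fy=6,interpolation=cv2.INTER_CUBIC)
for r,z in((.104,.13),(.098,.13),(.104,.152),(.128,.152)):
    u=YAW+np.pi/2; p=proj(d,[C[0]+r*np.cos(u),C[1]+r*np.sin(u),z]); cv2.circle(b,tuple(int(v) for v in (p-[300,190]+.5)*6),3,(255,0,255),-1)
cv2.imwrite('pics/e2.png',b)
E
```

```text
t38.15 [ 0.4505 -0.1159  0.1356] F [ 1.3 -0.5  5.1] gap -0.000 [[0.277, 0.003, 0.961], [-0.961, -0.003, 0.277], [0.003, -1.0, 0.002]]
[(118, [328.59, 237.14], array([ 5.15120179e-01, -1.41812370e-04,  1.30000000e-01]))]
0.09653395616392346 -0.0252838848954291
[(118, [328.54, 237.08], array([ 5.15270373e-01, -1.41932936e-05,  1.30000000e-01]))]
0.096627146788518 -0.027082046085637135
```

View pics/e2.png

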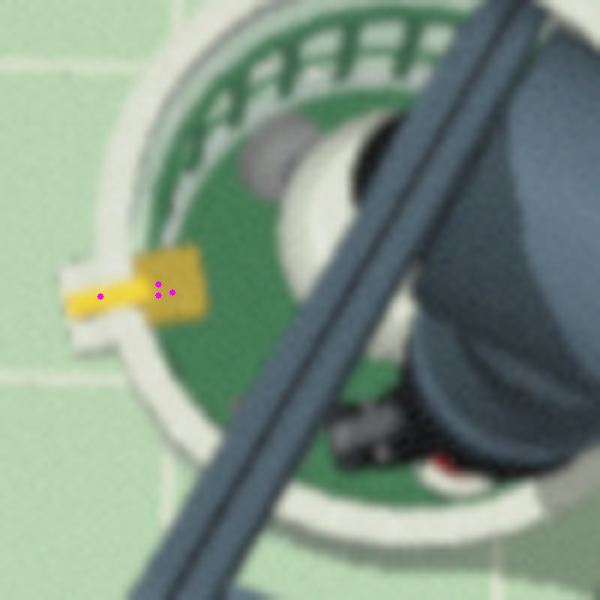

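Request:
send_rows(series=[{"x": 0, "y": -0.004, "z": 0, "wx": 0, "wy": 0, "wz": 0, "jaw": 0}, {"x": 0, "y": -0.012, "z": 0, "wx": 0, "wy": 0, "wz": 0, "jaw": 0}, {"x": 0, "y": -0.03, "z": 0, "wx": 0, "wy": 0, "wz": 0, "jaw": 0}, {"x": 0, "y": -0.06, "z": 0, "wx": 0, "wy": 0, "wz": 0, "jaw": 0}, {"x": 0, "y": -0.09, "z": 0, "wx": 0, "wy": 0, "wz": 0, "jaw": 0}, {"x": 0, "y": -0.11, "z": 0, "wx": 0, "wy": 0, "wz": 0, "jaw": 0}, {"x": 0, "y": -0.12, "z": 0, "wx": 0, "wy": 0, "wz": 0, "jaw": 0}, {"x": 0, "y": -0.12, "z": 0, "wx": 0, "wy": 0, "wz": 0, "jaw": 0}])

```text
time_s: 39.05
position: [0.4504, -0.1157, 0.2569]
tcp_rot: [-1.329, 0.995, -1.005]
wrist_force: [0.2, 1.2, -0.3]
finger_gap: -0.0002
```

```bash
python3 - <<'E'
from h import *
st()
for i in range(2):
    d=arm.snapshot('top'); print([ (int(b[0]),b[1].tolist()) for b in blob(d,(18,90,70),(34,255,200),BX['top'])])
e=arm.snapshot('side')
cv2.imwrite('pics/f1.png',d['frame'][:,:,::-1]); cv2.imwrite('pics/f2.png',e['frame'][:,:,::-1])
E
```

```text
t39.05 [ 0.4504 -0.1157  0.2569] F [ 0.2  1.2 -0.3] gap -0.000 [[0.277, 0.004, 0.961], [-0.961, -0.004, 0.277], [0.005, -1.0, 0.003]]
[(123, [328.32, 237.11])]
[(120, [328.48, 237.12])]
```

View pics/f1.png

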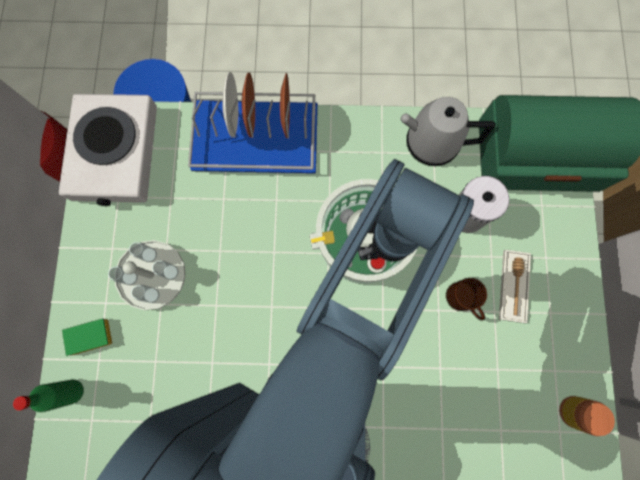

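View pics/f2.png

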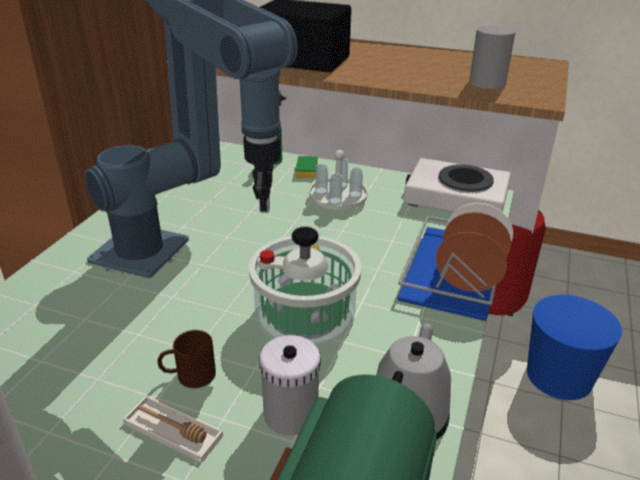

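The top view shows the basket at rest with its ear at (328, 237), at the yellow line. In the side view the button is up, the gripper is clear, and everything else on the counter is where it started.

```bash
python3 - <<'E'
from workcell import arm
print(arm.sign_off())
E
```

```text
the job is handed in; nothing more can be done
None
```

The basket is stopped with its yellow ear at the yellow line, the brake is released, and I handed the job in at about 39 s. It took a second spin-up, because the first braking went wrong.

- **Speed hold:** I held the basket at about 2.8 to 3.4 rad/s (27 to 32 turns a minute) twice, from about 8.3 to 15.7 s and again from about 20 to 27 s. These speeds come from tracking the ear in the side camera. I saw nothing near 45 turns a minute, but there were no readings during the strokes themselves.
- **First braking:** I pressed too hard, and the basket nearly stopped about 55 degrees short of the line. I then pumped it up again and repeated the whole six-second hold.
- **Second braking:** One short brake pulse took off too much speed, so I added one slow pump stroke at about 30 s, which brought it to about 1.9 rad/s. It then coasted round and I stopped it with the brake at about 0.4 rad/s.
- **Final check:** The ear is about 0.026 rad (1.5 degrees) short of the line. It did not move after I let go, the gripper is clear, and nothing else on the counter looks shifted. The highest vertical wrist force I read was 6.7 N. Forces are read only at the end of each move.
- **Disagreements:** Contact with the knob and the button came about 32 mm lower than the reported tool height implied, so I set the pressing heights by force. The ear also measured 97 to 99 mm from the axis instead of 104 mm, which should have little effect on its angle.

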